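# Weigh the spent cells and tip them through the return box flap

### The job

Set the scoop tray with its three spent cells level on the middle of the bench scale's pan and let go of it, so it can be weighed. Then take it again, this time by its handle, push the return box's spring flap open with the tray's lip and tip the cells in, keeping the flap held open with the tray until all three have dropped to the bottom. Put the empty tray back level on the middle of the pan and let go; the flap must be shut again and the other things on the bench left where they are.

Things in the scene. Friction and masses are not known exactly. Their poses are not given: they have to be found in the camera images.
- tray_centre (a point): Centre, 17 mm above the underside, of the scoop tray's straight part: loose bare aluminium trough. x points from its black handle to its open mouth, y across, z up. Straight part: x -50 to +45 mm from here, 60 mm wide outside, 54 inside, walls 34 mm high, walls and flat floor 3 mm thick, closed at the back, open on top. It can be taken from above across the 60 mm.
- tray_grip (a point): Middle of the tray's black handle, axes as the tray's: flat-sided bar 14 mm thick in y, 22 mm deep, 75 mm long, rising from the back wall backwards and up at 45 degrees. This point is 78 mm behind (-x) and 39 mm above tray_centre. At the start a drawer cabinet 130 mm tall stands close behind the handle and leaves no room to reach for it tilted.
- tray_lip (a point): Middle of the lower edge of the tray's front lip, 88.5 mm ahead (+x) of tray_centre and 5.4 mm below it, axes as the tray's. Ahead of the straight part the floor and 34 mm walls go on for 45 mm as a mouth rising at 15 degrees, open in front: cells stay in while the tray is level and slide out once it dips some 30 to 40 degrees mouth-down.
- tray: The same tray, 0.19 to 0.28 kg; origin on its underside, 15 mm ahead of tray_centre, axes as the tray's. It starts on a rubber mat 4 mm thick.
- scale: Bench scale, fixed: white body 200 x 180 x 32 mm with a square-cornered steel pan on top. Origin on the table below the middle of the pan, x away from its display side.
- pan (a point): Centre of the top of the scale's steel pan, 140 (x) x 150 (y) mm, 42 mm above the table; z up. The pan does not move.
- mouth (a point): Return box, fixed painted steel: middle of the near edge of the mouth in its top, at the flap's hinge line, level with the box top, 140 mm above the table. x points from here across the mouth into the box, y along the hinge, z up. Box: x -10 to +210 mm, 170 mm wide, hollow, floor 4 mm. Mouth: x 0 to 104 mm, y -55 to +55 mm.
- flap_edge (a point): Middle of the far edge of the flap, on its top: aluminium plate 98 mm (x) x 104 mm (y) x 3 mm that closes the mouth from below, 99 mm from the hinge line; its top lies 2 mm below the box top when shut. Axes as mouth when shut. Behind the mouth a black plate 50 x 90 mm stands 12 mm above the box top, 140 to 190 mm from the hinge.
- flap (a joint): Flap angle, rad: 0 shut (level), grows as its far edge is pushed down into the box, stop at 1.25. A spring shuts it: 0.10 Nm when shut, growing by 0.12 Nm per rad, so about 2 to 3 N at 80 mm from the hinge. The weight of the cells does not open it.
- cell0_centre (a point): Centre of a spent AA cell: grey cylinder 14.5 mm across, 50 mm long along its own x axis, about 23 g, loose. It starts lying in the tray along the tray's length, beside the two others, which look the same.
- cell1_centre (a point): Centre of a spent AA cell: grey cylinder 14.5 mm across, 50 mm long along its own x axis, about 23 g, loose. It starts lying in the tray along the tray's length, beside the two others, which look the same.
- cell2_centre (a point): Centre of a spent AA cell: grey cylinder 14.5 mm across, 50 mm long along its own x axis, about 23 g, loose. It starts lying in the tray along the tray's length, beside the two others, which look the same.
- transformer: Bystander: small transformer 50 x 62 x 65 mm. Origin under its centre.
- heatsink: Bystander: finned aluminium heatsink 60 x 56 x 33 mm. Origin under its centre.
Not all that is in view belongs to the job. Leave any orange look-alike of the tray alone.

How it is judged:
On the way, in this order (a step that is already met when the one before it is completed fails the run):
1. the tray stands level on the scale pan, within 45 mm of its middle, with all three cells in it, let go (horizontal distance between tray_centre and pan below 0.045 m and angle between tray_centre's own z axis and vertical below 0.06 rad and z of tray_centre in the frame of pan below 0.022 m and contact force between tray and scale above 0.5 N and contact force between the fingers and tray below 0.05 N and linear speed of tray below 0.02 m/s and x of cell0_centre in the frame of tray_centre between -0.055 and 0.09 m and y of cell0_centre in the frame of tray_centre between -0.03 and 0.03 m and z of cell0_centre in the frame of tray_centre between -0.02 and 0.03 m and x of cell1_centre in the frame of tray_centre between -0.055 and 0.09 m and y of cell1_centre in the frame of tray_centre between -0.03 and 0.03 m and z of cell1_centre in the frame of tray_centre between -0.02 and 0.03 m and x of cell2_centre in the frame of tray_centre between -0.055 and 0.09 m and y of cell2_centre in the frame of tray_centre between -0.03 and 0.03 m and z of cell2_centre in the frame of tray_centre between -0.02 and 0.03 m), for 0.3 s.
2. the tray, held by its handle (grasp point within 50 mm of tray_grip), presses the flap at least 0.12 rad open (value of joint flap above 0.12 rad and contact force between tray and flap above 0.1 N and distance between the grasp point and tray_grip below 0.05 m and contact force between the fingers and tray above 0.5 N), for 0.05 s.
3. all three cells lie in the bottom of the return box while the tray still holds the flap open (value of joint flap above 0.12 rad and contact force between tray and flap above 0.1 N and x of cell0_centre in the frame of mouth between -0.005 and 0.205 m and y of cell0_centre in the frame of mouth between -0.083 and 0.083 m and z of cell0_centre in the frame of mouth between -0.14 and -0.085 m and x of cell1_centre in the frame of mouth between -0.005 and 0.205 m and y of cell1_centre in the frame of mouth between -0.083 and 0.083 m and z of cell1_centre in the frame of mouth between -0.14 and -0.085 m and x of cell2_centre in the frame of mouth between -0.005 and 0.205 m and y of cell2_centre in the frame of mouth between -0.083 and 0.083 m and z of cell2_centre in the frame of mouth between -0.14 and -0.085 m), for 0.05 s.
At the end, for the whole second after the job is handed in: All three cells lie in the bottom of the return box (at least 85 mm below its top), the flap is shut (below 0.06 rad), and the tray stands on the scale pan, tray_centre within 45 mm of the pan's middle in plan, upright within 0.06 rad, at rest and let go (x of cell0_centre in the frame of mouth between -0.005 and 0.205 m and y of cell0_centre in the frame of mouth between -0.083 and 0.083 m and z of cell0_centre in the frame of mouth between -0.14 and -0.085 m and x of cell1_centre in the frame of mouth between -0.005 and 0.205 m and y of cell1_centre in the frame of mouth between -0.083 and 0.083 m and z of cell1_centre in the frame of mouth between -0.14 and -0.085 m and x of cell2_centre in the frame of mouth between -0.005 and 0.205 m and y of cell2_centre in the frame of mouth between -0.083 and 0.083 m and z of cell2_centre in the frame of mouth between -0.14 and -0.085 m and horizontal distance between tray_centre and pan below 0.045 m and angle between tray_centre's own z axis and vertical below 0.06 rad and z of tray_centre in the frame of pan below 0.022 m and contact force between tray and scale above 0.5 N and contact force between the fingers and tray below 0.05 N and linear speed of tray below 0.02 m/s and value of joint flap below 0.06 rad); the robot touches nothing.
It fails at once if another loose thing on the bench is moved by more than 25 mm (distance of any of multimeter, transformer, spool, driver, mug, screwbin, heatsink from where it was at the start of the episode above 0.025 m).
It also fails if it takes over 72 s, if anything falls off the work surface, if the arm or the gripper's body presses on something with over 40 N, if the wrist force passes 120 N, or if a joint passes its speed limit or range.

### The arm

A 6-joint arm with a two-finger parallel gripper is mounted at the origin on the work surface. World frame = base frame: x ahead of the robot, y to its left, z up, the work surface at z = 0. Lengths are in m, angles in rad, forces in N, time in s.
With the tool pointing down it reaches from about 0.3 to 0.875 m from the base axis. Payload 6.4 kg.
Tool frame: the origin (TCP) lies at the very end of the fingers, on their centre line; the grasp point (between the pads) lies 19 mm behind it; z points along the fingers, y is the direction in which the jaws open and shut (so a half turn about z gives the same grasp; the last joint's range is limited). The gripper opens to 85 mm and grips with 20 to 120 N. Pads are 22 mm wide; open, the fingers measure 114 mm over their backs; the gripper's body (76 mm by 85 mm) begins 54 mm behind the grasp point. The pads swing forward as they close: fully open they stand 13 mm farther back than shut.
Start: joints at [0.967, 0.181, 1.607, -0, 1.354, -0.206], TCP at [0.223, 0.53, 0.231] pointing down, gripper open.
Joint ranges: [-2.99, 2.99], [-0.89, 2.07], [0.3, 2.58], [-1.14, 4.28], [0, 2.63], [-3.12, 3.12]. Speed limits (rad/s): [2.57, 2.57, 3.01, 3.14, 3.14, 3.14].

### API

Orientations are given as a unit quaternion [w, x, y, z].
In Python, from bench import telemetry, imaging, ctrl gives the robot as it stands.
- The arm moves only by the shell command python3 -m pendant 'ROWS' [OPENING]. ROWS is JSON, a list that holds one entry, the list of rows, each a list of 6 numbers: the shift along the tool's x, y, z in units of 200 mm (1.0 is 200 mm), then the turn, a rotation vector about the tool's x, y, z in units of pi rad (1.0 is pi rad). In form: [[[tx, ty, tz, rx, ry, rz], ...]]. A call has 1 to 12 rows; each row shifts and turns the pose as measured when the row begins, along the tool's axes as they then stand; what a row does not reach is not made up. A row lasts 1/8 s, in which the tool goes at most 62.5 mm and 10.7 degrees, less where a joint would pass 70% of its speed; a pose out of reach is approached as far as the arm can. A call with a number of a shift or a turn outside -1 to 1 is refused whole. A call with a gripper value outside its range is refused whole. OPENING is the closure, from 0 (fully open) to 1 (shut), set as the call begins (- or left out, the last holds). The fingers move at their own pace and stop on an object; the grip force is fixed at half the most. Time passes only in rows, so rows that do not move let the fingers close. It gives the time, the measured TCP pose, the force and the opening at its end, in the units of the state.
- telemetry.get_obs(): the state, without advancing time (a new reading comes with each control period).
- imaging.camera(name): name is "scene" or "top" or "wrist"; returns a dict with "pixels" (384x512x3 uint8, blue, green, red), "vfov" (degrees; the focal length in pixels is half the picture's height over the tangent of half this angle, whatever the lens; pixels are square), "cx", "cy" (the principal point, pixels), "distortion" ([k1, k2, p1, p2, k3] as OpenCV has them; the pictures are not rectified), "R" (3x3) and "t" (3): a world point X has camera coordinates R X + t. Camera axes: x right, y down, z forward; pixel columns grow to the right and rows downward; lengths in m; the calibration is good to about 2 mm. A picture is of the moment at which its call begins. There is no depth.
- ctrl.hand_in(): hands the job in, once; it reports no verdict.
The state is a dict: "time_s": time; "q": joint angles; "dq": joint speeds; "joint_efforts": joint torques, N m; "eef_pos": TCP position; "eef_rot": TCP orientation; "wrist_force": force on the tool from outside, world axes, zero at the start; "torque": the same for the moment, N m; "opening": opening from 0.0 (shut) to 1.0 (fully open).
Only numpy, scipy, OpenCV 4.12 (cv2) and the standard library are available. Lean on these libraries where they do the work, as an engineer would, in place of code of your own. Each camera call takes 0.05 s, during which the arm holds its last target.

## Working session

There is one attempt and no reset: what is moved stays moved. The work goes in short steps, Python scripts to look and compute and a shell command to move; the robot and the scene stay as the last step left them, time stands still between calls to the robot, and variables do not carry over. Pictures are saved under pics/ and viewed, and the job is handed in when it is done.

```bash
ls -la; mkdir -p pics; python3 - <<'E'
from bench import telemetry, imaging
import cv2
o=telemetry.get_obs(); print(o)
for n in ["scene","top","wrist"]:
    c=imaging.camera(n); cv2.imwrite(f"pics/{n}0.png",c["pixels"]); print(n,c["vfov"],c["cx"],c["cy"],c["distortion"],c["R"],c["t"])
E
```

```text
total 12
drwxr-xr-x  3 agent agent 4096 Dec  6 16:21 .
drwxr-xr-x 23 root  root  4096 Dec  6 16:21 ..
drwxr-xr-x  2 agent agent 4096 Dec  6 16:21 pics
{'time_s': 0.0, 'q': array([ 9.66704144e-01,  1.81574419e-01,  1.60800610e+00, -2.11323825e-05,
        1.35375606e+00, -2.06310249e-01]), 'dq': array([ 0.00096715,  0.00055436, -0.00059477, -0.00154583,  0.00102454,
       -0.00184421]), 'joint_efforts': array([-1.19068147e-05, -4.44878733e+01, -3.51330650e+01, -3.58618690e-04,
        9.08279268e-03, -7.01376894e-05]), 'eef_pos': array([0.22242126, 0.5296516 , 0.23036629]), 'eef_rot': array([-3.34249758e-04,  1.97579968e-01,  9.80286385e-01, -8.05420055e-04]), 'wrist_force': array([ 0.31845004, -0.08496501, -0.19019365]), 'torque': array([0.02800154, 0.05639206, 0.0211697 ]), 'opening': 0.9976541256061543}
scene 42.05480233597153 261.4706668193924 192.66681689531381 [-0.06242178  0.          0.          0.          0.        ] [[ 3.71527867e-01  9.28421772e-01  2.40018918e-04]
 [ 7.74004576e-01 -3.09591727e-01 -5.52331313e-01]
 [-5.12722109e-01  2.05392251e-01 -8.33624653e-01]] [-0.25752265 -0.31175719  1.60587888]
top 45.71904926875223 254.73965882138327 196.8197185992523 [-0.02993703  0.          0.          0.          0.        ] [[ 0.00766814 -0.99994073  0.0077284 ]
 [-0.99209237 -0.00857574 -0.12521658]
 [ 0.12527544 -0.00670711 -0.99209933]] [0.05019376 0.53821962 1.30599076]
wrist 68.54805996061064 252.5003572596652 194.23967304402862 [-0.03433115  0.          0.          0.          0.        ] [[ 3.87802346e-01  9.21742135e-01 -8.81038989e-04]
 [ 8.87669104e-01 -3.73209055e-01  2.69737954e-01]
 [ 2.48300026e-01 -1.05387082e-01 -9.62933362e-01]] [-0.5753912  -0.03431696  0.37819231]
```

View pics/scene0.png

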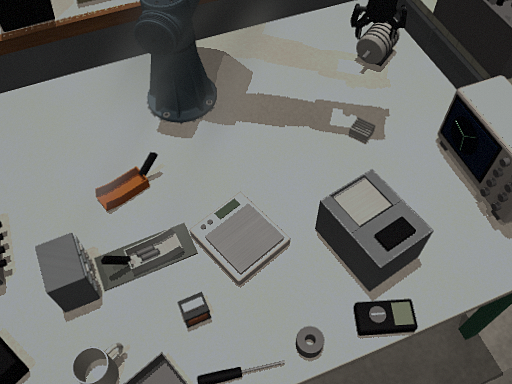

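View pics/top0.png

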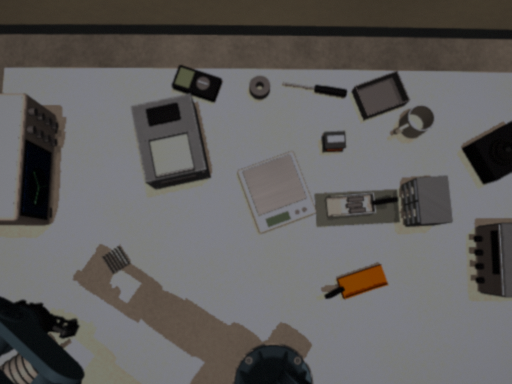

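View pics/wrist0.png

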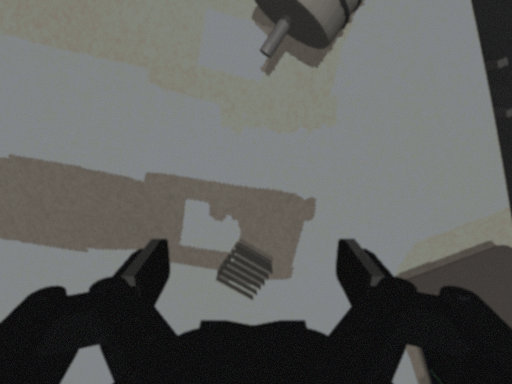

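Candidates for the tray: the grey trough on the mat with a black handle (scene 150,250; top 352,205) and the orange look-alike (scene 123,187; top 362,282). By the description I choose the grey one. A close crop should confirm it.

```bash
cat > h.py <<'E'
import numpy as np, cv2
from bench import telemetry, imaging
from scipy.spatial.transform import Rotation as Rn
def K(c):
    f=192/np.tan(np.radians(c["vfov"])/2); return np.array([[f,0,c["cx"]],[0,f,c["cy"]],[0,0,1.]])
def ray(c,uv):
    n=cv2.undistortPoints(np.array(uv,float).reshape(-1,1,2),K(c),np.array(c["distortion"],float)).reshape(-1,2)
    d=np.c_[n,np.ones(len(n))]@np.array(c["R"]); o=-np.array(c["R"]).T@np.array(c["t"]); return o,d
def onz(c,uv,z):
    o,d=ray(c,uv); return o+d*((z-o[2])/d[:,2])[:,None]
def proj(c,X):
    X=np.array(X,float).reshape(-1,3); r,_=cv2.Rodrigues(np.array(c["R"]))
    return cv2.projectPoints(X,r,np.array(c["t"],float),K(c),np.array(c["distortion"],float))[0].reshape(-1,2)
def tri(c1,u1,c2,u2):
    o1,d1=ray(c1,u1);o2,d2=ray(c2,u2);out=[]
    for a,b in zip(d1,d2):
        s,_,_,_=np.linalg.lstsq(np.c_[a,-b],o2-o1,rcond=None); p,q=o1+s[0]*a,o2+s[1]*b; out.append(np.r_[(p+q)/2,np.linalg.norm(p-q)])
    return np.array(out)
def crop(c,x,y,w,hh,s,name):
    im=cv2.resize(c["pixels"][y:y+hh,x:x+w],None,fx=s,fy=s,interpolation=cv2.INTER_CUBIC); cv2.imwrite("pics/"+name,im)
def pose():
    o=telemetry.get_obs(); q=o["eef_rot"]; R=Rn.from_quat([q[1],q[2],q[3],q[0]]).as_matrix(); return o,np.array(o["eef_pos"]),R
def go(p,R):
    """rows units needed from the present pose to (p,R): total shift in tool axes /0.2, rotvec/pi"""
    o,p0,R0=pose(); print("shift",np.round(R0.T@(np.array(p)-p0)/0.2,3),"turn",np.round(Rn.from_matrix(R0.T@R).as_rotvec()/np.pi,4))
E
python3 - <<'E'
from h import *
import pickle
t=imaging.camera("top"); s=imaging.camera("scene"); pickle.dump((t,s),open("c0.pkl","wb"))
crop(t,300,170,170,110,4.5,"t1.png"); crop(s,30,190,270,180,2.9,"s1.png")
crop(t,120,80,200,160,3.8,"t2.png"); crop(s,180,160,260,140,3,"s2.png")
E
```

```text
(no output)
```

View pics/t1.png

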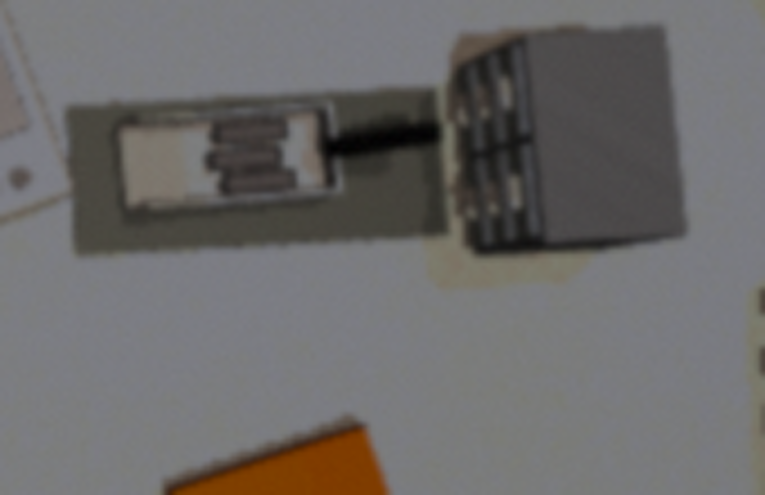

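View pics/s1.png

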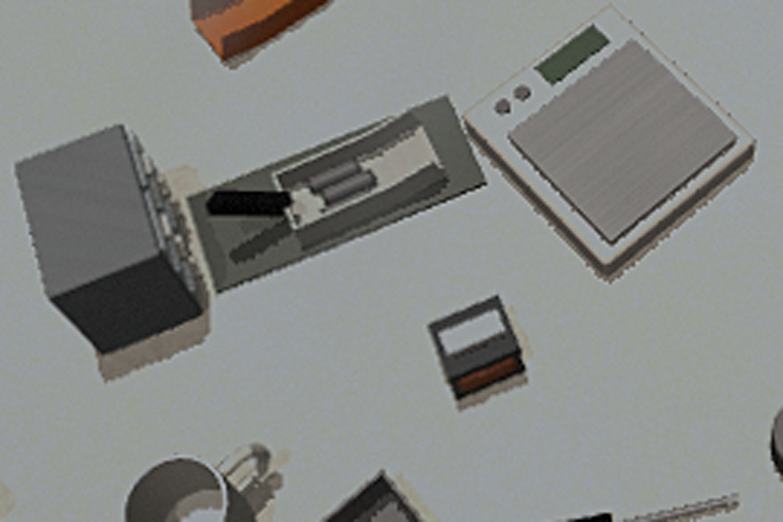

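View pics/t2.png

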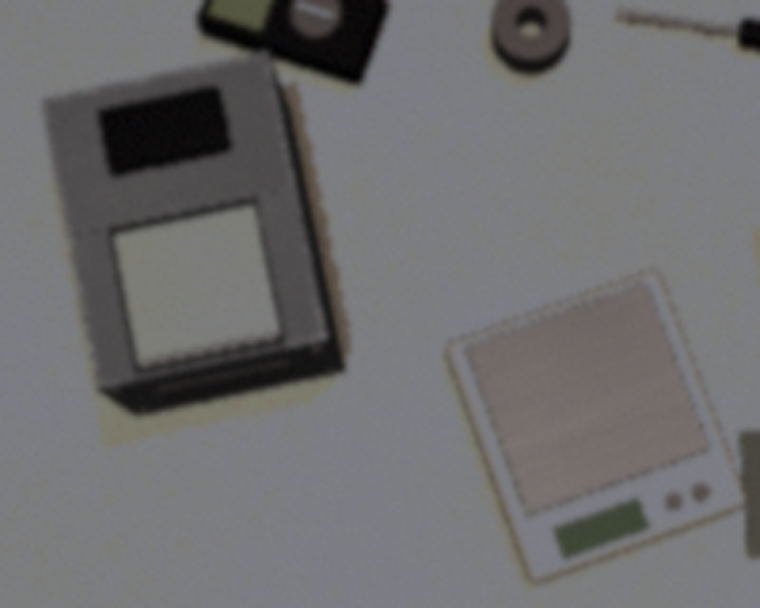

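View pics/s2.png

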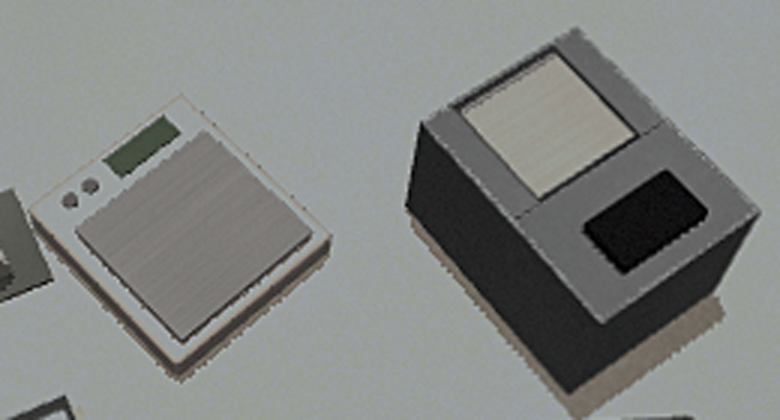

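```bash
python3 - <<'E'
from h import *
import pickle
t,s=pickle.load(open("c0.pkl","rb"))
def T(p,c,x0,y0,k): return [((a+.5)/k-.5+x0,(b+.5)/k-.5+y0) for a,b in p]
np.set_printoptions(precision=4,suppress=True)
# pan corners top/scene
pt=T([(465,347),(647,283),(709,445),(528,515)],t,120,80,3.8)
ps=T([(181,342),(313,236),(205,131),(76,231)],s,180,160,3)
a=onz(t,pt,.042)[:,:2]; print("pan top",a,a.mean(0))
# match: order far-left(+y), far-right, near-right, near-left
b=onz(s,ps,.042)[:,:2]; print("pan scene",b,b.mean(0))
# mouth
mt=T([(110,232),(256,202),(281,342),(136,368)],t,120,80,3.8)
a=onz(t,mt,.14)[:,:2]; print("mouth top",a,a.mean(0))
ms=T([(541,199),(638,134),(556,47),(455,106)],s,180,160,3)
a=onz(s,ms,.14)[:,:2]; print("mouth scene",a,a.mean(0))
bt=T([(45,100),(268,55),(328,345),(100,388)],t,120,80,3.8)
a=onz(t,bt,.14)[:,:2]; print("box top",a,a.mean(0))
bs=T([(602,323),(757,212),(578,30),(422,123)],s,180,160,3)
a=onz(s,bs,.14)[:,:2]; print("box scene",a,a.mean(0))
# tray
tt=T([(332,100),(342,192)],t,300,170,4.5); a=onz(t,tt,.038); print("tray back top",a)
tt=T([(118,123),(127,210)],t,300,170,4.5); a=onz(t,tt,.0485); print("tray front top",a)
tt=T([(438,132),(335,147)],t,300,170,4.5); a=onz(t,tt[:1],.105); print("handle end",a, onz(t,tt[1:],.04))
ts=T([(297,229),(276,173)],s,30,190,2.9); print("scene back top",onz(s,ts,.038))
ts=T([(447,177),(418,126)],s,30,190,2.9); print("scene front",onz(s,ts,.0485))
ct=T([(480,40),(530,30),(663,25),(686,235),(547,243)],t,300,170,4.5); print("cab top",onz(t,ct,.13))
E
```

```text
pan top [[ 0.6132  0.0927]
 [ 0.6651 -0.0485]
 [ 0.5383 -0.096 ]
 [ 0.4831  0.0431]] [ 0.5749 -0.0022]
pan scene [[ 0.6696 -0.0471]
 [ 0.6196  0.0913]
 [ 0.487   0.0438]
 [ 0.5403 -0.0943]] [ 0.5791 -0.0016]
mouth top [[0.6774 0.3484]
 [0.7006 0.2433]
 [0.5976 0.2226]
 [0.5778 0.326 ]] [0.6384 0.2851]
mouth scene [[0.7035 0.2471]
 [0.6792 0.3493]
 [0.5774 0.3285]
 [0.5992 0.2227]] [0.6398 0.2869]
box top [[0.776  0.3999]
 [0.8115 0.2376]
 [0.5957 0.1888]
 [0.5631 0.3512]] [0.6866 0.2944]
box scene [[0.8159 0.2394]
 [0.778  0.4006]
 [0.5687 0.3545]
 [0.6041 0.1904]] [0.6917 0.2962]
tray back top [[ 0.5551 -0.295   0.038 ]
 [ 0.4946 -0.3001  0.038 ]]
tray front top [[ 0.5373 -0.1525  0.0485]
 [ 0.4809 -0.1577  0.0485]]
handle end [[ 0.5262 -0.3427  0.105 ]] [[ 0.5239 -0.2957  0.04  ]]
scene back top [[ 0.5567 -0.2903  0.038 ]
 [ 0.4975 -0.2946  0.038 ]]
scene front [[ 0.5621 -0.1566  0.0485]
 [ 0.5046 -0.1657  0.0485]]
cab top [[ 0.5802 -0.3624  0.13  ]
 [ 0.5867 -0.3936  0.13  ]
 [ 0.5907 -0.4765  0.13  ]
 [ 0.4614 -0.4848  0.13  ]
 [ 0.4559 -0.3992  0.13  ]]
```

The crop confirms it: a bare aluminium trough with three grey cells on the mat, the black handle pointing at the cabinet (top crop about 230,150), and its mouth toward the scale. The orange one is separate and stays untouched. I'll move above it and look with the wrist camera.

```bash
python3 - <<'E'
from h import *
o,p,R=pose()
def Rd(th,pit=0):
    a=np.radians(th); x=np.array([np.cos(a),np.sin(a),0]); z=np.array([0,0,-1.]); y=np.cross(z,x); return np.c_[x,y,z]
go([.51,-.22,.25],Rd(96))
E
```

```text
shift [-2.777 -2.9   -0.094] turn [-2.0e-04  1.0e-04  3.4e-01]
```

```bash
python3 -m pendant '[[[-0.198,-0.207,-0.006,0,0,0],[-0.198,-0.207,-0.006,0,0,0],[-0.198,-0.207,-0.006,0,0,0],[-0.198,-0.207,-0.006,0,0,0],[-0.198,-0.207,-0.006,0,0,0],[-0.198,-0.207,-0.006,0,0,0],[-0.198,-0.207,-0.006,0,0,0],[-0.198,-0.207,-0.006,0,0,0],[-0.198,-0.207,-0.006,0,0,0],[-0.198,-0.207,-0.006,0,0,0],[-0.198,-0.207,-0.006,0,0,0],[-0.198,-0.207,-0.006,0,0,0]]]' 0
python3 - <<'E'
from h import *
def Rd(th,pit=0):
    a=np.radians(th); x=np.array([np.cos(a),np.sin(a),0]); z=np.array([0,0,-1.]); y=np.cross(z,x); return np.c_[x,y,z]
go([.51,-.22,.25],Rd(96))
E
```

```text
time_s: 1.75
eef_pos: [0.4757, -0.1284, 0.2475]
eef_rot: [0.004, 0.194, 0.981, 0.0]
wrist_force: [0.8, 0.1, -0.2]
opening: 1.001
shift [-0.333 -0.358 -0.011] turn [0.002  0.0017 0.3424]
```

```bash
python3 -m pendant '[[[-0.17,-0.18,0,0,0,0],[-0.17,-0.18,-0.01,0,0,0],[0,0,0,0,0,0.049],[0,0,0,0,0,0.049],[0,0,0,0,0,0.049],[0,0,0,0,0,0.049],[0,0,0,0,0,0.049],[0,0,0,0,0,0.049],[0,0,0,0,0,0.049],[0,0,0,0,0,0]]]' 0
python3 - <<'E'
from h import *
import pickle
c=imaging.camera("wrist"); pickle.dump(c,open("w1.pkl","wb")); cv2.imwrite("pics/w1.png",c["pixels"])
o,p,R=pose(); print(p,R.round(3))
E
```

```text
time_s: 3.0
eef_pos: [0.5114, -0.2296, 0.2475]
eef_rot: [0.002, 0.685, 0.729, 0.002]
wrist_force: [-0.4, -0.5, 0.2]
opening: 0.999
[ 0.51142461 -0.22956536  0.24751112] [[-0.063  0.998  0.005]
 [ 0.998  0.063  0.001]
 [ 0.001  0.005 -1.   ]]
```

View pics/w1.png

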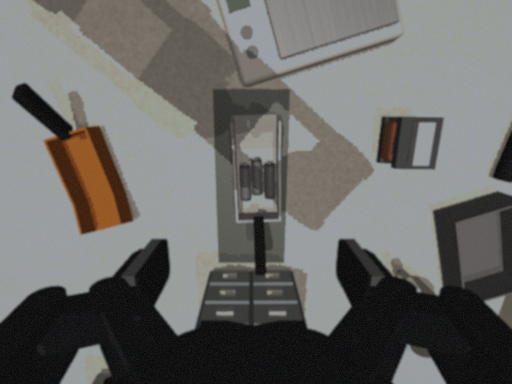

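```bash
python3 - <<'E'
from h import *
import pickle
c=pickle.load(open("w1.pkl","rb")); crop(c,200,80,110,210,2.8,"w1c.png")
im=cv2.imread("pics/w1c.png"); im=cv2.convertScaleAbs(im,alpha=1.5); cv2.imwrite("pics/w1d.png",im)
E
```

```text
(no output)
```

View pics/w1d.png

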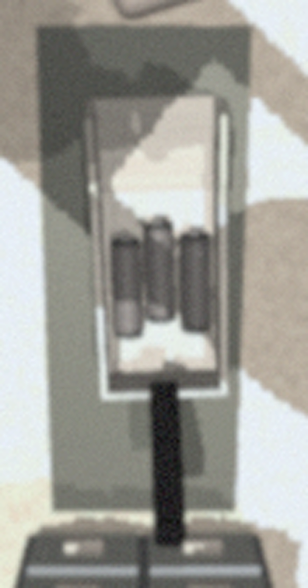

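```bash
python3 - <<'E'
from h import *
import pickle
np.set_printoptions(precision=4,suppress=True)
c=pickle.load(open("w1.pkl","rb"))
T=lambda p:[((a+.5)/2.8-.5+200,(b+.5)/2.8-.5+80) for a,b in p]
b=onz(c,T([(100,398),(227,396)]),.038); print(b,np.linalg.norm(b[1]-b[0]))
f=onz(c,T([(88,100),(229,98)]),.0485); print(f,np.linalg.norm(f[1]-f[0]))
k=onz(c,T([(108,187),(215,187)]),.007); print("kink",k,np.linalg.norm(k[1]-k[0]))
h=onz(c,T([(168,543)]),.112); print("handle end",h)
B=b.mean(0);F=f.mean(0);d=F-B; print("len",np.linalg.norm(d[:2]),"yaw",np.degrees(np.arctan2(d[1],d[0])))
kb=k.mean(0)-B; print("kink-back",np.linalg.norm(kb[:2]))
u=d[:2]/np.linalg.norm(d[:2]); print("centre from back",B[:2]+.05*u,"from front",F[:2]-.0797*u,"from kink",k.mean(0)[:2]-.045*u)
m=onz(c,T([(38,27),(252,27),(236,508),(53,510)]),.004); print("mat",m)
E
```

```text
[[ 0.4942 -0.2978  0.038 ]
 [ 0.5545 -0.2932  0.038 ]] 0.060516898735786785
[[ 0.4836 -0.1613  0.0485]
 [ 0.5423 -0.1569  0.0485]] 0.05893874723250453
kink [[ 0.4921 -0.2013  0.007 ]
 [ 0.5435 -0.1982  0.007 ]] 0.05156598953941281
handle end [[ 0.5266 -0.329   0.112 ]]
len 0.13690329917884805 yaw 94.78859148290289
kink-back 0.09597973184724498
centre from back [ 0.5202 -0.2457] from front [ 0.5196 -0.2385] from kink [ 0.5216 -0.2446]
mat [[ 0.4561 -0.1301  0.004 ]
 [ 0.5549 -0.1241  0.004 ]
 [ 0.5699 -0.3708  0.004 ]
 [ 0.4703 -0.3779  0.004 ]]
```

```bash
cat >> h.py <<'E'
def Rd(th,pit=0):
    "tool with x heading th deg, tilted forward pit deg from straight down (z toward +x heading)"
    a=np.radians(th); b=np.radians(pit); hx=np.array([np.cos(a),np.sin(a),0]); dn=np.array([0,0,-1.])
    z=np.cos(b)*dn+np.sin(b)*hx; y=np.cross(dn,hx); return np.c_[np.cross(y,z),y,z]
E
python3 - <<'E'
from h import *
print(Rd(30,0).round(2))
go([.5196,-.2365,.060],Rd(94.8))
E
```

```text
[[ 0.87  0.5   0.  ]
 [ 0.5  -0.87  0.  ]
 [ 0.    0.   -1.  ]]
shift [-0.038  0.034  0.938] turn [ 0.0017 -0.0002 -0.0065]
```

```bash
python3 -m pendant '[[[-0.02,0.017,0.15,0.0017,0,-0.0065],[-0.018,0.017,0.2,0,0,0],[0,0,0.2,0,0,0],[0,0,0.2,0,0,0],[0,0,0.15,0,0,0],[0,0,0.04,0,0,0],[0,0,0,0,0,0]]]' 0
python3 - <<'E'
from h import *
go([.5196,-.2365,.006],Rd(94.8))
c=imaging.camera("wrist"); cv2.imwrite("pics/w2.png",c["pixels"])
E
```

```text
time_s: 3.92
eef_pos: [0.5211, -0.2381, 0.0565]
eef_rot: [0.002, 0.669, 0.743, 0.0]
wrist_force: [0.5, 0.2, 0.1]
opening: 1.0
shift [ 0.01  -0.008  0.252] turn [0.0011 0.0008 0.007 ]
```

View pics/w2.png

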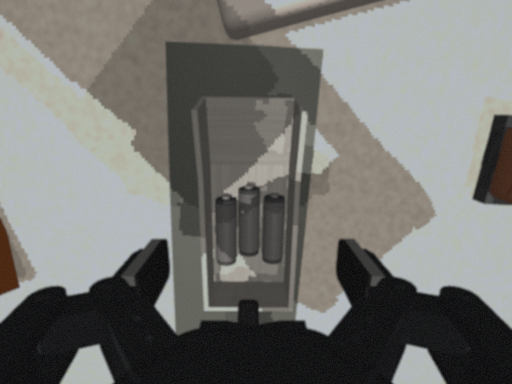

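```bash
python3 -m pendant '[[[0.01,-0.008,0.1,0.001,0.001,0.007],[0,0,0.1,0,0,0],[0,0,0.05,0,0,0],[0,0,0,0,0,0]]]' 0
python3 -m pendant '[[[0,0,0,0,0,0],[0,0,0,0,0,0],[0,0,0,0,0,0],[0,0,0,0,0,0],[0,0,0,0,0,0],[0,0,0,0,0,0]]]' 1
```

```text
time_s: 4.47
eef_pos: [0.5218, -0.2379, 0.0075]
eef_rot: [0.003, 0.678, 0.735, 0.001]
wrist_force: [-0.2, -0.3, 0.7]
opening: 0.998
time_s: 5.22
eef_pos: [0.5221, -0.238, 0.0085]
eef_rot: [0.004, 0.678, 0.735, 0.001]
wrist_force: [1.1, 0.0, -2.9]
opening: 0.691
```

```bash
python3 -m pendant '[[[0,0,-0.05,0,0,0],[0,0,-0.1,0,0,0],[0,0,-0.1,0,0,0],[0,0,-0.1,0,0,0],[0,0,-0.1,0,0,0],[0,0,0,0,0,0]]]' 1
python3 - <<'E'
from h import *
o,p,R=pose(); print(p,R.round(3))
c=imaging.camera("wrist"); cv2.imwrite("pics/w3.png",c["pixels"])
c=imaging.camera("scene"); crop(c,30,150,270,180,2.9,"s3.png")
E
```

```text
time_s: 5.98
eef_pos: [0.5217, -0.2377, 0.1039]
eef_rot: [0.004, 0.678, 0.735, 0.001]
wrist_force: [-0.6, 0.7, -3.1]
opening: 0.695
[ 0.52170233 -0.23770172  0.10388466] [[-0.081  0.997  0.008]
 [ 0.997  0.082 -0.004]
 [-0.005  0.007 -1.   ]]
```

View pics/w3.png

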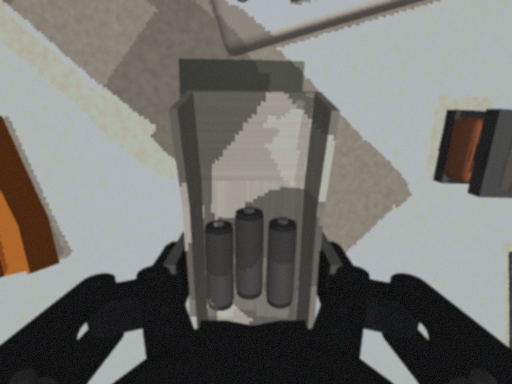

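View pics/s3.png

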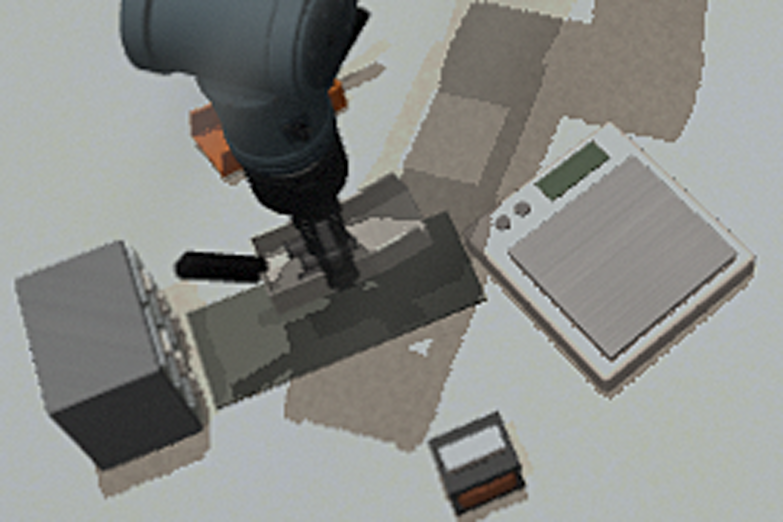

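```bash
python3 -m pendant '[[[0.05,0.02,0,0,0,0],[0.1,0.04,0,0,0,0],[0.13,0.055,0,0,0,0],[0.13,0.055,0,0,0,0],[0.13,0.055,0,0,0,0],[0.13,0.055,0,0,0,0],[0.13,0.055,0,0,0,0],[0.13,0.05,0,0,0,0],[0.12,0.045,0,0,0,0],[0.08,0.03,0,0,0,0],[0.03,0.01,0,0,0,0],[0,0,0,0,0,0]]]' 1
python3 -m pendant '[[[0,0,0,0,0,0.02],[0,0,0,0,0,0.04],[0,0,0,0,0,0.045],[0,0,0,0,0,0.045],[0,0,0,0,0,0.045],[0,0,0,0,0,0.045],[0,0,0,0,0,0.045],[0,0,0,0,0,0.045],[0,0,0,0,0,0.045],[0,0,0,0,0,0.045],[0,0,0,0,0,0.045],[0,0,0,0,0,0.02]]]' 1
python3 - <<'E'
from h import *
go([.5966,-.0014,.049],Rd(4))
o,p,R=pose(); print(o["q"].round(2),R.round(3))
E
```

```text
time_s: 7.58
eef_pos: [0.5899, 0.0188, 0.0892]
eef_rot: [-0.008, 0.677, 0.735, -0.003]
wrist_force: [0.7, 0.2, -2.8]
opening: 0.69
time_s: 9.07
eef_pos: [0.5884, 0.0053, 0.0888]
eef_rot: [-0.002, 0.999, 0.032, -0.008]
wrist_force: [-0.9, 0.2, -2.3]
opening: 0.69
shift [0.042 0.037 0.198] turn [-0.0014  0.0052 -0.0021]
[-0.19  0.38  1.66  0.    1.11  1.31] [[ 0.998  0.063 -0.016]
 [ 0.063 -0.998  0.003]
 [-0.016 -0.004 -1.   ]]
```

```bash
python3 -m pendant '[[[0.02,0.018,0.0,-0.0014,0.0052,-0.002],[0.022,0.019,0.04,0,0,0],[0,0,0.06,0,0,0],[0,0,0.05,0,0,0],[0,0,0.03,0,0,0],[0,0,0,0,0,0],[0,0,0,0,0,0]]]' 1
python3 - <<'E'
from h import *
go([.5966,-.0014,.047],Rd(4))
c=imaging.camera("wrist"); cv2.imwrite("pics/w4.png",c["pixels"])
c=imaging.camera("scene"); crop(c,130,120,220,170,3.5,"s4.png")
E
```

```text
time_s: 9.95
eef_pos: [0.597, -0.004, 0.049]
eef_rot: [0.0, 0.999, 0.036, -0.0]
wrist_force: [-0.5, -0.7, -3.1]
opening: 0.693
shift [-0.001 -0.013  0.01 ] turn [0.0001 0.0002 0.0005]
```

View pics/s4.png

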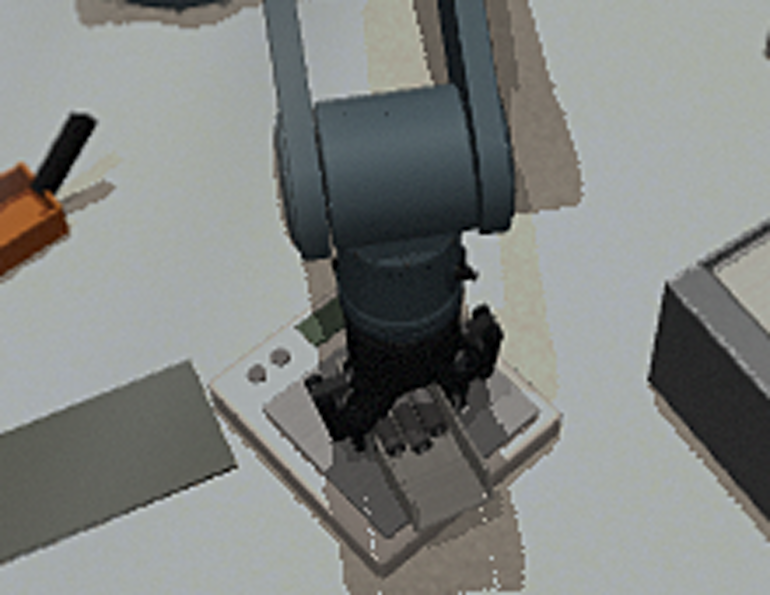

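View pics/w4.png

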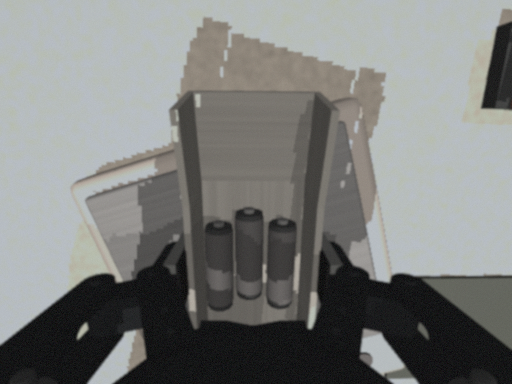

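Over the pan, with the three cells still in the tray at about wrist (220–280, 260). Lowering to contact and letting go.

```bash
python3 -m pendant '[[[0,0,0.012,0,0,0],[0,0,0.008,0,0,0],[0,0,0,0,0,0]]]' 1; python3 -m pendant '[[[0,0,0,0,0,0],[0,0,0,0,0,0],[0,0,0,0,0,0],[0,0,0,0,0,0],[0,0,0,0,0,0]]]' 0
```

```text
time_s: 10.42
eef_pos: [0.5978, -0.004, 0.0469]
eef_rot: [0.001, 0.999, 0.036, 0.0]
wrist_force: [-0.7, 0.7, -3.2]
opening: 0.692
time_s: 11.05
eef_pos: [0.5992, -0.0044, 0.0479]
eef_rot: [0.001, 0.999, 0.036, 0.002]
wrist_force: [0.3, -0.2, -0.5]
opening: 1.0
```

```bash
python3 -m pendant '[[[0,0,-0.1,0,0,0],[0,0,-0.2,0,0,0],[0,0,-0.25,0,0,0],[0,0,-0.25,0,0,0],[-0.1,0,-0.15,0,0,0],[0,0,0,0,0,0]]]' 0
python3 - <<'E'
from h import *
import pickle
o,p,R=pose(); print(p,o["q"].round(2))
c=imaging.camera("wrist"); cv2.imwrite("pics/w5.png",c["pixels"]); pickle.dump(c,open("w5.pkl","wb"))
c=imaging.camera("top"); crop(c,190,130,150,110,5,"t5.png"); pickle.dump(c,open("t5.pkl","wb"))
E
```

```text
time_s: 11.8
eef_pos: [0.5787, -0.0056, 0.2512]
eef_rot: [0.002, 0.999, 0.036, 0.005]
wrist_force: [0.5, -0.4, 0.4]
opening: 1.001
[ 0.57874559 -0.00560999  0.25123778] [-0.21  0.17  1.58 -0.    1.38  1.28]
```

View pics/w5.png

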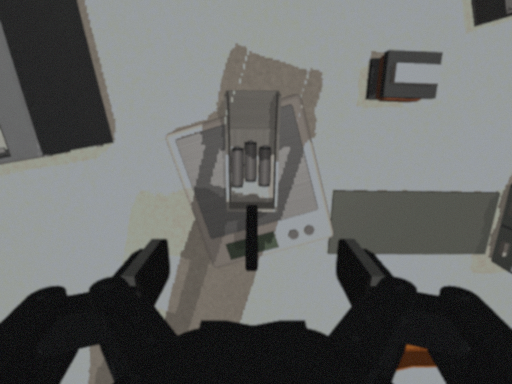

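View pics/t5.png

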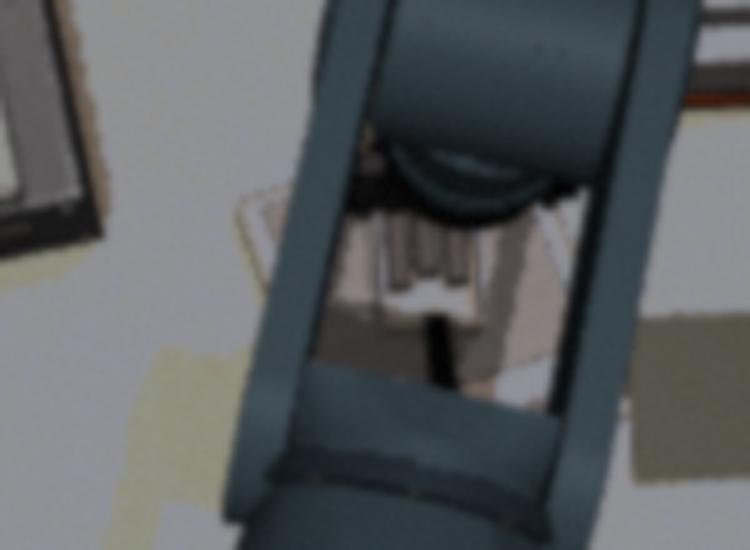

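```bash
python3 - <<'E'
from h import *
import pickle
c=pickle.load(open("w5.pkl","rb")); crop(c,150,70,200,210,2.8,"w5c.png")
im=cv2.imread("pics/w5c.png"); cv2.imwrite("pics/w5d.png",cv2.convertScaleAbs(im,alpha=1.5))
E
```

```text
(no output)
```

View pics/w5d.png

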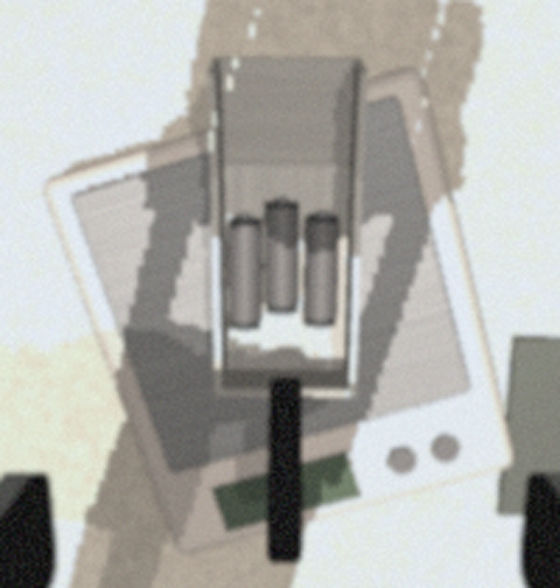

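```bash
python3 - <<'E'
from h import *
import pickle
np.set_printoptions(precision=4,suppress=True)
c=pickle.load(open("w5.pkl","rb"))
T=lambda p:[((a+.5)/2.8-.5+150,(b+.5)/2.8-.5+70) for a,b in p]
pan=onz(c,T([(72,195),(395,96),(471,389),(172,470)]),.042); print(pan,pan.mean(0), [np.linalg.norm(pan[i]-pan[i-1]) for i in range(4)])
b=onz(c,T([(214,396),(357,395)]),.076); print(b,np.linalg.norm(b[1]-b[0]))
k=onz(c,T([(222,164),(352,164)]),.045); print("kink",k)
f=onz(c,T([(211,60),(366,60)]),.0865); print("front",f)
h=onz(c,T([(284,560)]),.15); print("handle end",h)
u=(f.mean(0)-b.mean(0))[:2]; u/=np.linalg.norm(u); print("yaw",np.degrees(np.arctan2(u[1],u[0])),"centres",b.mean(0)[:2]+.05*u,k.mean(0)[:2]-.045*u)
E
```

```text
[[ 0.6143  0.0929  0.042 ]
 [ 0.6659 -0.0448  0.042 ]
 [ 0.5375 -0.0943  0.042 ]
 [ 0.4865  0.0445  0.042 ]] [ 0.576  -0.0004  0.042 ] [np.float64(0.1366358736427462), np.float64(0.14697119006764595), np.float64(0.13761382953976803), np.float64(0.14789948693751587)]
[[ 0.5372  0.0235  0.076 ]
 [ 0.5419 -0.037   0.076 ]] 0.06076298299174625
kink [[ 0.6323  0.0273  0.045 ]
 [ 0.6363 -0.0287  0.045 ]]
front [[ 0.6712  0.0301  0.0865]
 [ 0.6753 -0.027   0.0865]]
handle end [[ 0.5043 -0.0087  0.15  ]]
yaw 3.5609837479317332 centres [ 0.5895 -0.0036] [ 0.5894 -0.0035]
```

```bash
python3 -m pendant '[[[-0.1,0,0,0,0.05,0],[-0.1,0,0,0,0.05,0],[-0.1,0,0,0,0.05,0],[-0.1,0,0,0,0.05,0],[-0.1,0,0,0,0.05,0],[0,0,0,0,0,0]]]' 0
python3 - <<'E'
from h import *
o,p,R=pose(); print(p,o["q"].round(2),R.round(3))
go([.457,-.013,.153],Rd(4,45))
E
```

```text
time_s: 12.65
eef_pos: [0.4832, -0.0087, 0.2033]
eef_rot: [-0.018, 0.928, 0.032, 0.372]
wrist_force: [0.4, 0.4, -0.3]
opening: 0.997
[ 0.48323697 -0.00865419  0.20333963] [-0.56 -0.51  2.44  0.71  0.69  0.5 ] [[ 0.722  0.073  0.688]
 [ 0.046 -0.997  0.058]
 [ 0.691 -0.01  -0.723]]
shift [-0.27   0.015  0.09 ] turn [-0.003   0.0073 -0.0016]
```

```bash
python3 - <<'E'
from h import *
go([.521,-.0084,.17],Rd(4,44))
go([.521,-.0084,.089],Rd(4,44))
E
```

```text
shift [0.021 0.014 0.251] turn [-0.0031  0.0018 -0.0015]
shift [-0.259  0.018  0.543] turn [-0.0031  0.0018 -0.0015]
```

```bash
python3 -m pendant '[[[0.01,0.007,0.12,-0.003,0.002,-0.0015],[0.01,0.007,0.13,0,0,0],[0,0,0,0,0,0]]]' 0
python3 - <<'E'
from h import *
o,p,R=pose(); print(p,o["q"].round(2),R.round(3))
go([.521,-.0084,.089],Rd(4,44))
c=imaging.camera("scene"); crop(c,130,90,220,170,3.5,"s6.png")
c=imaging.camera("wrist"); cv2.imwrite("pics/w6.png",c["pixels"])
E
```

```text
time_s: 13.02
eef_pos: [0.5266, -0.0111, 0.173]
eef_rot: [-0.012, 0.927, 0.031, 0.375]
wrist_force: [-0.9, 0.4, 1.1]
opening: 0.996
[ 0.52658525 -0.0111265   0.17296047] [-0.48 -0.27  2.37  0.84  0.5   0.38] [[ 0.717  0.067  0.693]
 [ 0.049 -0.998  0.045]
 [ 0.695  0.001 -0.719]]
shift [-0.311 -0.016  0.283] turn [ 0.001  -0.0001 -0.0004]
```

View pics/s6.png

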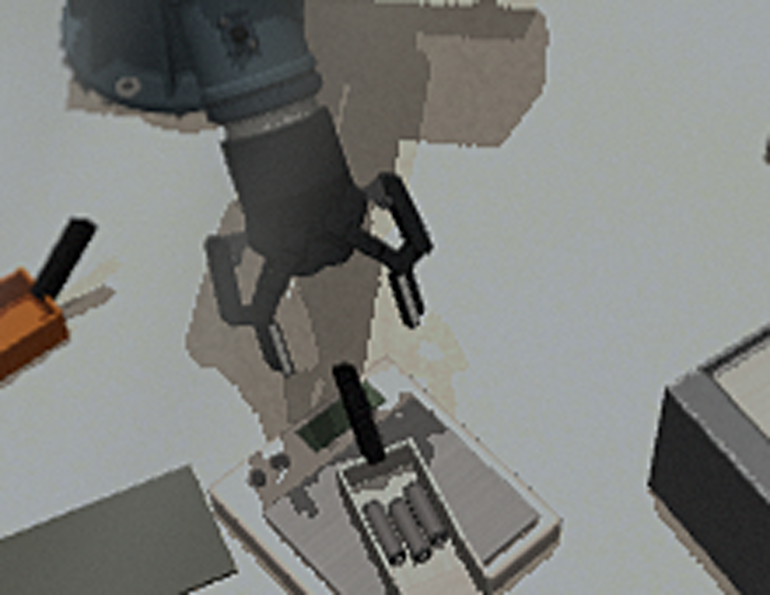

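View pics/w6.png

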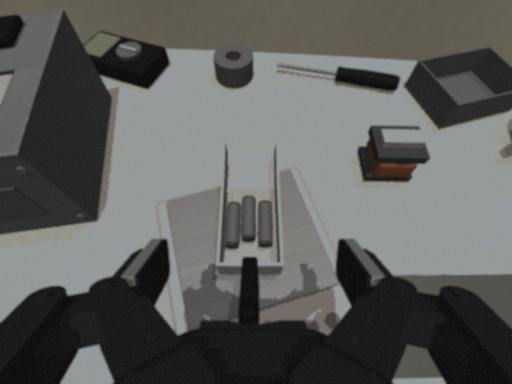

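```bash
python3 -m pendant '[[[-0.1,-0.005,0.09,0.001,0,0],[-0.1,-0.005,0.09,0,0,0],[-0.07,-0.003,0.07,0,0,0],[0,0,0,0,0,0]]]' 0
python3 - <<'E'
from h import *
o,p,R=pose(); print(p,o["q"].round(2),R.round(3))
go([.521,-.0084,.089],Rd(4,44))
E
```

```text
time_s: 13.62
eef_pos: [0.5265, -0.01, 0.1061]
eef_rot: [-0.012, 0.924, 0.034, 0.38]
wrist_force: [0.7, -0.5, -0.4]
opening: 1.0
[ 0.5264739  -0.00998465  0.10608436] [-0.48 -0.07  2.41  1.31  0.39 -0.13] [[ 0.709  0.072  0.702]
 [ 0.054 -0.997  0.047]
 [ 0.703  0.004 -0.711]]
shift [-0.079 -0.01   0.042] turn [ 0.0005 -0.0039  0.0014]
```

```bash
python3 -m pendant '[[[-0.04,-0.005,0.02,0,-0.003,0],[-0.04,-0.005,0.02,0,0,0],[0,0,0,0,0,0]]]' 0
python3 - <<'E'
from h import *
o,p,R=pose(); print(p,o["q"].round(2),R.round(3))
go([.521,-.0084,.089],Rd(4,44))
c=imaging.camera("wrist"); cv2.imwrite("pics/w7.png",c["pixels"])
c=imaging.camera("scene"); crop(c,130,90,220,170,3.5,"s7.png")
E
```

```text
time_s: 14.0
eef_pos: [0.5228, -0.0091, 0.0928]
eef_rot: [-0.011, 0.925, 0.035, 0.378]
wrist_force: [0.1, 0.3, 0.4]
opening: 0.999
[ 0.52283806 -0.00914971  0.09275633] [-0.48 -0.04  2.42  1.41  0.38 -0.24] [[ 0.711  0.073  0.699]
 [ 0.057 -0.997  0.046]
 [ 0.701  0.007 -0.714]]
shift [-0.019 -0.005  0.007] turn [ 0.0008 -0.0026  0.0023]
```

View pics/w7.png

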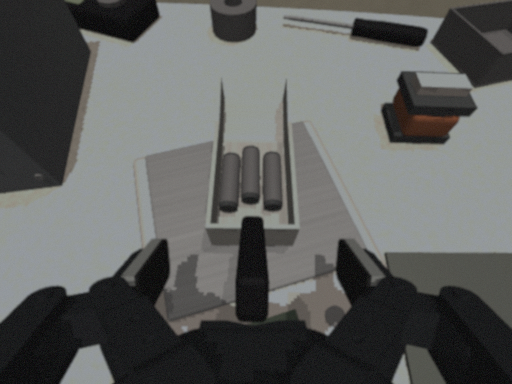

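View pics/s7.png

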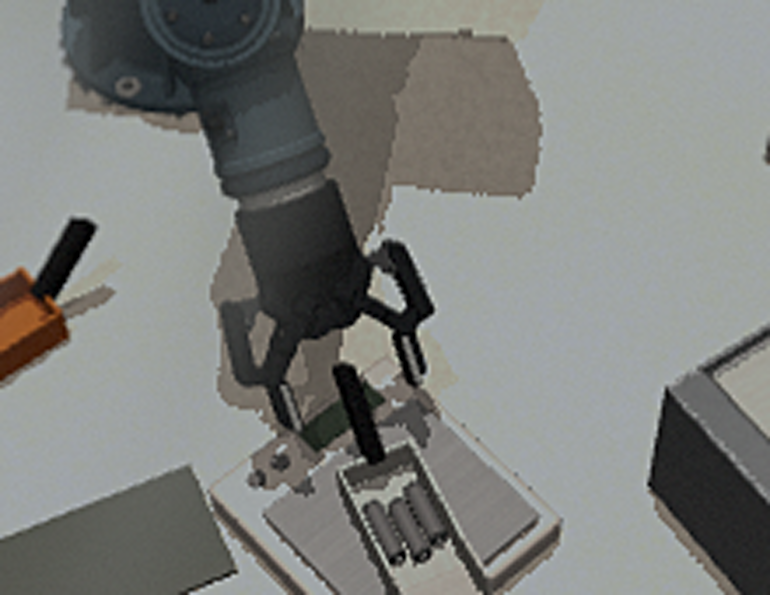

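```bash
python3 -m pendant '[[[-0.015,-0.003,0.005,0,0,0],[0,0,0,0,0,0],[0,0,0,0,0,0],[0,0,0,0,0,0],[0,0,0,0,0,0],[0,0,0,0,0,0],[0,0,0,0,0,0],[0,0,0,0,0,0]]]' 1
python3 - <<'E'
from h import *
o,p,R=pose(); print(p,o["opening"]*85,R.round(3))
c=imaging.camera("wrist"); cv2.imwrite("pics/w8.png",c["pixels"])
E
```

```text
time_s: 15.1
eef_pos: [0.5227, -0.0092, 0.0919]
eef_rot: [-0.01, 0.924, 0.036, 0.38]
wrist_force: [-1.8, -0.6, 1.4]
opening: 0.158
[ 0.52274813 -0.00917119  0.09185657] 13.403408845689896 [[ 0.709  0.073  0.701]
 [ 0.058 -0.997  0.046]
 [ 0.703  0.008 -0.711]]
```

View pics/w8.png

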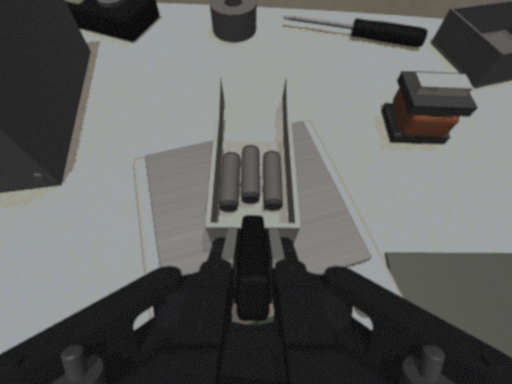

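```bash
python3 -m pendant '[[[0.02,0,-0.02,0,0,0],[0.05,0,-0.05,0,0,0],[0.09,0,-0.09,0,0,0],[0.09,0,-0.09,0,0,0],[0.09,0,-0.09,0,0,0],[0.09,0,-0.09,0,0,0],[0.09,0,-0.09,0,0,0],[0.05,0,-0.05,0,0,0],[0,0,0,0,0,0]]]' 1
python3 - <<'E'
from h import *
o,p,R=pose(); print(p,o["q"].round(2),R.round(3))
go([.524,.261,.235],Rd(12.4,37))
c=imaging.camera("wrist"); cv2.imwrite("pics/w9.png",c["pixels"])
c=imaging.camera("scene"); crop(c,130,60,220,170,3.5,"s9.png")
E
```

```text
time_s: 16.27
eef_pos: [0.5163, -0.0046, 0.2461]
eef_rot: [-0.013, 0.929, 0.036, 0.369]
wrist_force: [0.1, 0.1, -3.5]
opening: 0.154
[ 0.51630309 -0.00455771  0.24607338] [-0.47 -0.46  2.32  0.59  0.7   0.67] [[ 0.725  0.077  0.684]
 [ 0.057 -0.997  0.051]
 [ 0.686  0.002 -0.728]]
shift [ 0.066 -1.321  0.134] turn [ 0.0292 -0.0349 -0.0335]
```

View pics/s9.png

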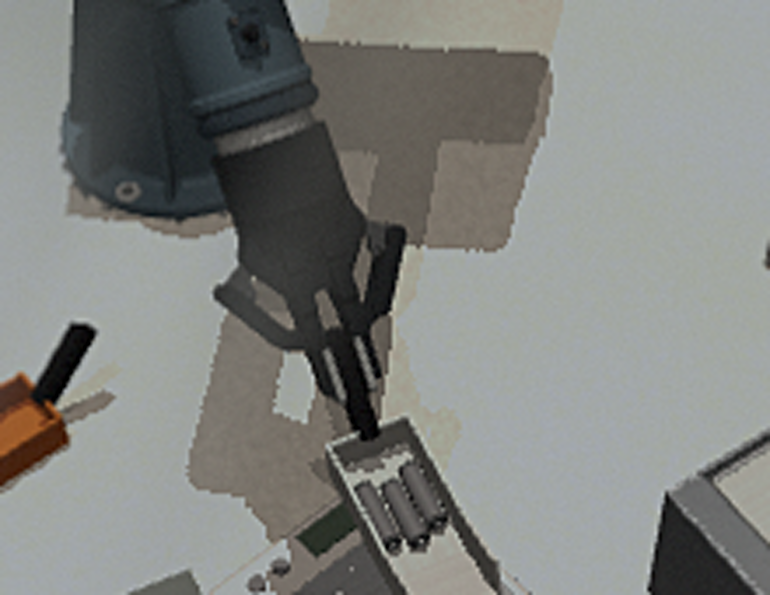

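View pics/w9.png

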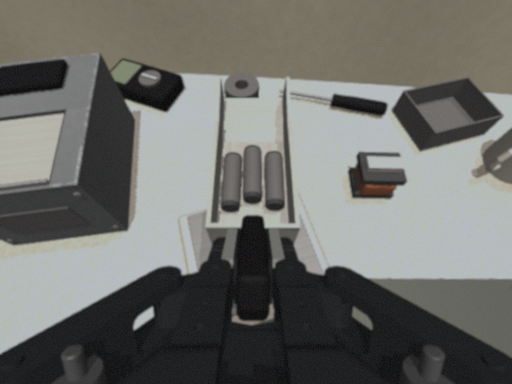

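```bash
python3 -m pendant '[[[0,-0.05,0.01,0.003,-0.003,-0.003],[0,-0.1,0.01,0.003,-0.003,-0.003],[0.006,-0.13,0.013,0.003,-0.003,-0.003],[0.006,-0.13,0.013,0.003,-0.003,-0.003],[0.006,-0.13,0.013,0.003,-0.003,-0.003],[0.006,-0.13,0.013,0.003,-0.003,-0.003],[0.006,-0.13,0.013,0.003,-0.003,-0.003],[0.006,-0.13,0.013,0.003,-0.003,-0.003],[0.006,-0.13,0.013,0.003,-0.003,-0.003],[0.006,-0.12,0.01,0.003,-0.003,-0.003],[0,-0.05,0,0,-0.003,0],[0,0,0,0,0,0]]]' 1
python3 - <<'E'
from h import *
o,p,R=pose(); print(p,o["q"].round(2),R.round(3))
go([.524,.261,.235],Rd(12.4,37))
E
```

```text
time_s: 17.88
eef_pos: [0.4911, 0.2577, 0.2149]
eef_rot: [-0.044, 0.948, 0.102, 0.299]
wrist_force: [0.8, 0.8, -2.9]
opening: 0.158
[0.49108327 0.25774564 0.21494734] [ 0.28 -0.2   2.15 -0.03  0.58  1.65] [[ 0.8    0.22   0.558]
 [ 0.167 -0.975  0.144]
 [ 0.576 -0.022 -0.817]]
shift [0.192 0.018 0.012] turn [-0.0067  0.01   -0.0027]
```

```bash
python3 -m pendant '[[[0.06,0.006,0,-0.006,0.005,-0.003],[0.07,0.006,0.005,0,0.004,0],[0.06,0.005,0.005,0,0,0],[0,0,0,0,0,0]]]' 1
python3 - <<'E'
from h import *
import pickle
o,p,R=pose(); print(p,o["q"].round(2),R.round(3))
go([.524,.261,.235],Rd(12.4,37))
c=imaging.camera("wrist"); cv2.imwrite("pics/w10.png",c["pixels"]);pickle.dump(c,open("w10.pkl","wb"))
c=imaging.camera("scene"); crop(c,250,100,220,170,3.5,"s10.png");pickle.dump(c,open("s10.pkl","wb"))
t=imaging.camera("top"); crop(t,110,70,200,150,4,"t10.png");pickle.dump(t,open("t10.pkl","wb"))
E
```

```text
time_s: 18.38
eef_pos: [0.5232, 0.2609, 0.2336]
eef_rot: [-0.035, 0.944, 0.103, 0.312]
wrist_force: [0.4, -1.3, -3.0]
opening: 0.156
[0.52320797 0.26091066 0.23358604] [ 0.28 -0.16  2.08 -0.06  0.58  1.67] [[ 0.784  0.217  0.581]
 [ 0.173 -0.976  0.131]
 [ 0.596 -0.002 -0.803]]
shift [ 0.007  0.    -0.003] turn [-0.0009  0.0023  0.0003]
```

View pics/s10.png

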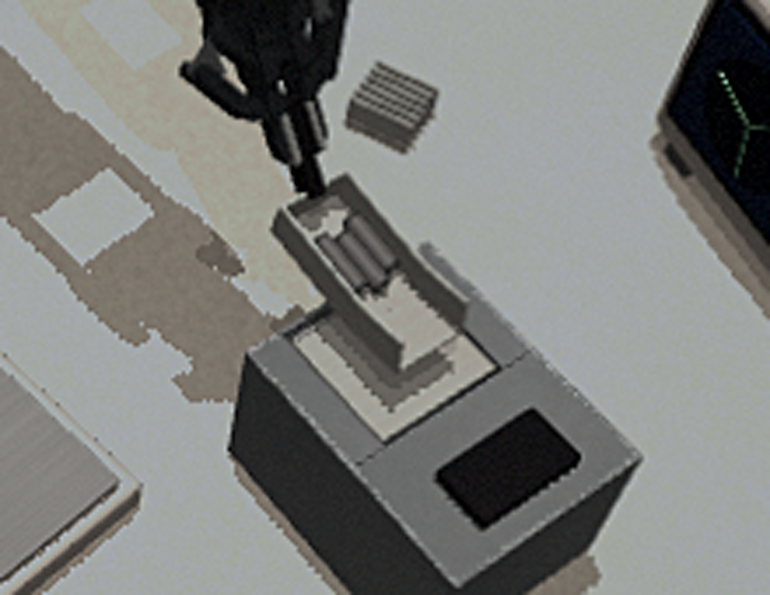

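View pics/w10.png

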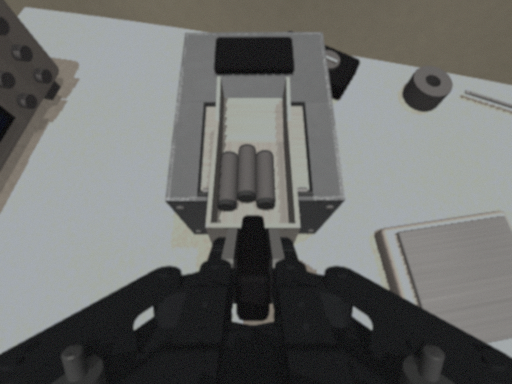

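View pics/t10.png

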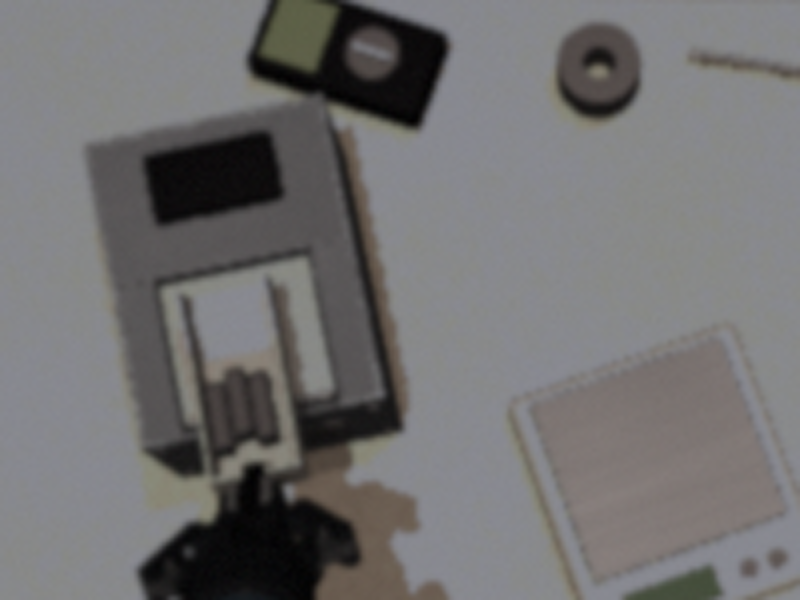

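```bash
cat >> h.py <<'E'
M=np.array([.589,.275,.14]); YB=np.radians(12.4); LT=np.array([.1555,0,-.0384]) # lip rel. TCP in tray axes
def Rtray(R): # tray axes from tool axes (tray level at tool pitch 44.7)
    return R@Rd(0,44.7).T
def lip(p,R): return p+Rtray(R)@LT
def inbox(X):
    c,s=np.cos(YB),np.sin(YB); d=np.array(X)-M; return np.array([c*d[0]+s*d[1],-s*d[0]+c*d[1],d[2]])
def alpha(R): return np.degrees(np.arcsin(-Rtray(R)[2,0]))
def tcp_for(d,al,lz,yo=0):
    "TCP pose with lip at box x=d, z=lz, y=yo and tray nose-down al deg"
    R=Rd(np.degrees(YB),44.7-al); c,s=np.cos(YB),np.sin(YB)
    L=M+np.array([c*d-s*yo,s*d+c*yo,lz]); return L-Rtray(R)@LT,R
E
python3 - <<'E'
from h import *
import pickle
s=pickle.load(open("s10.pkl","rb"));t=pickle.load(open("t10.pkl","rb"))
o,p,R=pose(); L=lip(p,R); A=Rtray(R); print(L,inbox(L),alpha(R),np.degrees(np.arctan2(A[1,0],A[0,0])))
for k in (-.03,.03):
    X=L+A@[0,k,0]; print("scene",((proj(s,X)-[250,100])*3.5).round(), "top",((proj(t,X)-[110,70])*4).round())
    X=X+A@[-.0088,0,.0328]; print(" walltop scene",((proj(s,X)-[250,100])*3.5).round(), "top",((proj(t,X)-[110,70])*4).round())
for a in [(80,12,0),(80,25,-.01),(78,40,-.025),(75,55,-.045),(75,62,-.048)]:
    P,Q=tcp_for(a[0]/1e3,a[1],a[2]); print(a,P.round(4)); go(P,Q)
E
```

```text
[0.66647372 0.29314206 0.17181814] [0.07956217 0.00108251 0.03181814] 8.25754626097397 12.57204484415625
scene [[394. 373.]] top [[270. 278.]]
 walltop scene [[398. 341.]] top [[262. 271.]]
scene [[460. 331.]] top [[181. 297.]]
 walltop scene [[466. 299.]] top [[172. 290.]]
(80, 12, 0) [0.5264 0.2612 0.2099]
shift [-0.047  0.003  0.103] turn [-0.0009 -0.0208  0.0005]
(80, 25, -0.01) [0.5453 0.2654 0.2305]
shift [0.092 0.003 0.078] turn [-0.0008 -0.093   0.0006]
(78, 40, -0.025) [0.5729 0.2715 0.2444]
shift [0.247 0.004 0.106] turn [-0.0007 -0.1763  0.0007]
(75, 55, -0.045) [0.6059 0.2787 0.2444]
shift [0.383 0.004 0.206] turn [-0.0007 -0.2597  0.0008]
(75, 62, -0.048) [0.6241 0.2827 0.2473]
shift [0.466 0.004 0.25 ] turn [-0.0006 -0.2986  0.0008]
```

```bash
python3 -m pendant '[[[-0.025,0.002,0.05,0,-0.01,0],[-0.025,0.001,0.055,0,-0.011,0],[0,0,0,0,0,0]]]' 1
python3 - <<'E'
from h import *
o,p,R=pose(); L=lip(p,R); print(inbox(L),alpha(R),o["wrist_force"].round(1))
for a in [(80,12,0),(80,20,-.016),(80,25,-.02),(78,40,-.035),(75,55,-.045),(75,62,-.048)]:
    P,Q=tcp_for(a[0]/1e3,a[1],a[2]); print(a); go(P,Q)
E
```

```text
time_s: 18.9
eef_pos: [0.526, 0.261, 0.2077]
eef_rot: [-0.031, 0.954, 0.105, 0.277]
wrist_force: [-0.7, -0.6, 0.3]
opening: 0.161
[ 0.07920585  0.00039637 -0.00288842] 12.272722559303922 [-0.7 -0.6  0.3]
(80, 12, 0)
shift [ 0.008 -0.001 -0.008] turn [-0.0009  0.0015  0.0005]
(80, 20, -0.016)
shift [ 0.064 -0.     0.008] turn [-0.0008 -0.0429  0.0006]
(80, 25, -0.02)
shift [ 0.118 -0.    -0.001] turn [-0.0008 -0.0707  0.0006]
(78, 40, -0.035)
shift [ 0.275 -0.     0.016] turn [-0.0007 -0.154   0.0007]
(75, 55, -0.045)
shift [0.444 0.    0.064] turn [-0.0006 -0.2374  0.0008]
(75, 62, -0.048)
shift [0.53  0.001 0.102] turn [-0.0006 -0.2763  0.0009]
```

```bash
python3 -m pendant '[[[0.03,0,0.006,0,-0.02,0],[0.034,0,0.004,0,-0.022,0],[0,0,0,0,0,0]]]' 1
python3 - <<'E'
from h import *
o,p,R=pose(); L=lip(p,R); print(inbox(L),alpha(R),o["wrist_force"].round(1))
for a in [(80,20,-.016),(80,30,-.028),(78,40,-.04),(76,50,-.048),(75,60,-.052)]:
    P,Q=tcp_for(a[0]/1e3,a[1],a[2]); print(a); go(P,Q)
c=imaging.camera("scene"); crop(c,250,100,220,170,3.5,"s11.png")
E
```

```text
time_s: 19.27
eef_pos: [0.5402, 0.2643, 0.2145]
eef_rot: [-0.024, 0.97, 0.107, 0.215]
wrist_force: [1.1, -0.2, -0.3]
opening: 0.154
[ 0.08345851  0.00063884 -0.01408764] 19.69820172236386 [ 1.1 -0.2 -0.3]
(80, 20, -0.016)
shift [-0.016  0.    -0.001] turn [-0.0008 -0.0017  0.0008]
(80, 30, -0.028)
shift [ 0.084  0.001 -0.008] turn [-0.0007 -0.0572  0.0009]
(78, 40, -0.04)
shift [0.184 0.001 0.003] turn [-0.0007 -0.1128  0.001 ]
(76, 50, -0.048)
shift [0.296 0.001 0.021] turn [-0.0006 -0.1683  0.001 ]
(75, 60, -0.052)
shift [0.423 0.002 0.046] turn [-0.0005 -0.2239  0.0011]
```

View pics/s11.png

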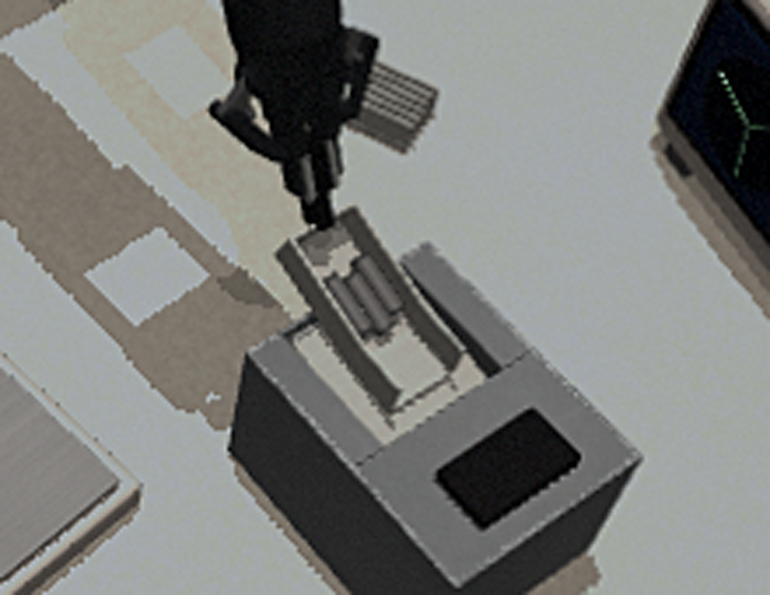

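```bash
python3 -m pendant '[[[0.04,0,0.01,0,-0.03,0],[0.05,0,0.003,0,-0.035,0],[0.055,0,0,0,-0.04,0],[0,0,0,0,0,0]]]' 1
python3 - <<'E'
from h import *
o,p,R=pose(); L=lip(p,R); print(inbox(L),alpha(R),o["wrist_force"].round(1),o["q"].round(2))
for a in [(78,40,-.04),(76,50,-.05),(74,58,-.056),(72,65,-.06)]:
    P,Q=tcp_for(a[0]/1e3,a[1],a[2]); print(a); go(P,Q)
c=imaging.camera("scene"); crop(c,250,100,220,170,3.5,"s12.png")
E
```

```text
time_s: 19.82
eef_pos: [0.5675, 0.271, 0.221]
eef_rot: [-0.006, 0.992, 0.11, 0.053]
wrist_force: [2.8, -0.6, -0.8]
opening: 0.153
[ 0.07575029  0.00120024 -0.04602359] 38.586641760029856 [ 2.8 -0.6 -0.8] [ 0.26  0.24  1.57 -0.    1.23  1.61]
(78, 40, -0.04)
shift [ 0.031  0.003 -0.039] turn [-0.0003 -0.0079  0.0015]
(76, 50, -0.05)
shift [ 0.143  0.004 -0.049] turn [-0.0002 -0.0634  0.0015]
(74, 58, -0.056)
shift [ 0.237  0.004 -0.051] turn [-1.000e-04 -1.079e-01  1.500e-03]
(72, 65, -0.06)
shift [ 0.321  0.005 -0.047] turn [ 0.     -0.1467  0.0015]
```

View pics/s12.png

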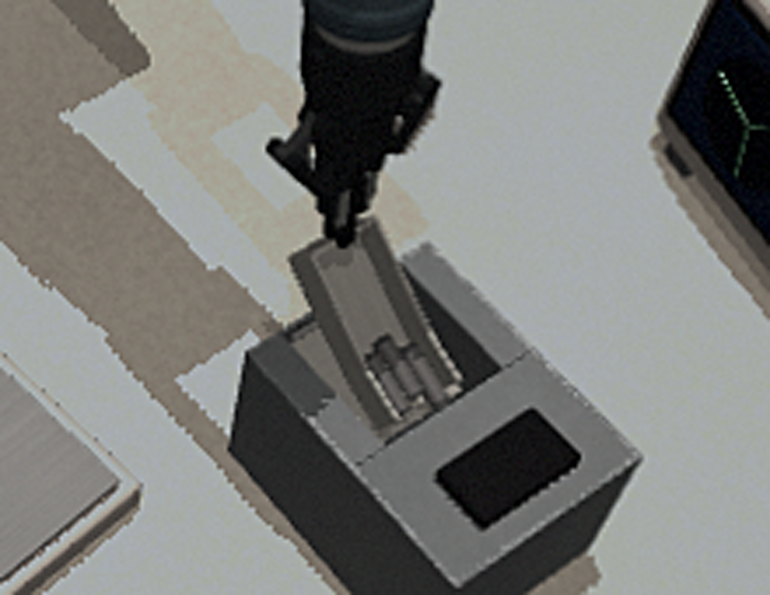

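```bash
python3 -m pendant '[[[0.07,0.001,-0.015,0,-0.036,0],[0.08,0.001,-0.018,0,-0.036,0],[0.085,0.002,-0.015,0,-0.036,0],[0,0,0,0,0,0]]]' 1
python3 - <<'E'
from h import *
o,p,R=pose(); L=lip(p,R); print(inbox(L),alpha(R),o["wrist_force"].round(1),o["q"].round(2))
for a in [(74,58,-.056),(72,65,-.06),(68,70,-.065)]:
    P,Q=tcp_for(a[0]/1e3,a[1],a[2]); print(a); go(P,Q)
c=imaging.camera("scene"); crop(c,250,100,220,170,3.5,"s13.png")
c=imaging.camera("wrist"); cv2.imwrite("pics/w13.png",c["pixels"])
E
```

```text
time_s: 20.38
eef_pos: [0.6073, 0.2806, 0.2259]
eef_rot: [0.013, 0.987, 0.111, -0.12]
wrist_force: [1.4, 0.2, -2.1]
opening: 0.159
[ 0.06752264  0.00190533 -0.06674369] 58.54313846788521 [ 1.4  0.2 -2.1] [0.25 0.56 1.13 0.01 1.69 1.6 ]
(74, 58, -0.056)
shift [ 0.012  0.008 -0.056] turn [0.0005 0.003  0.0021]
(72, 65, -0.06)
shift [ 0.093  0.009 -0.081] turn [ 0.0006 -0.0359  0.0021]
(68, 70, -0.065)
shift [ 0.144  0.009 -0.078] turn [ 0.0007 -0.0636  0.002 ]
```

View pics/s13.png

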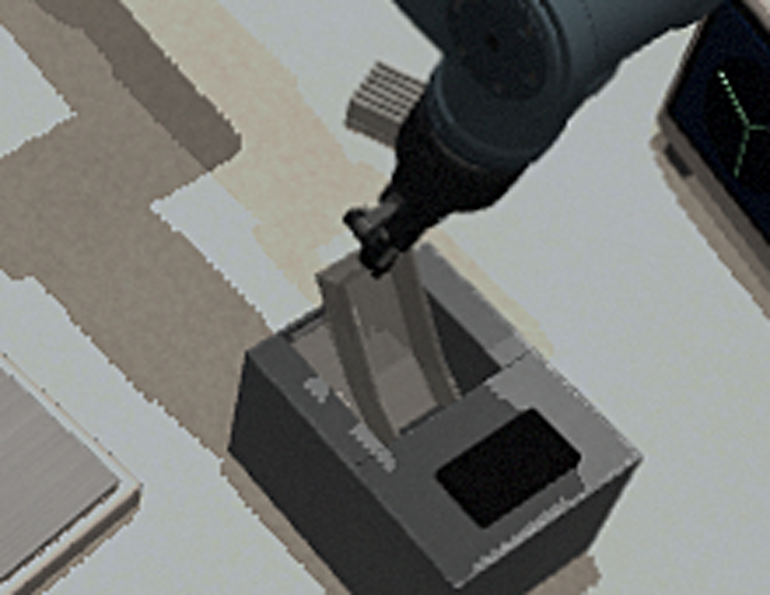

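View pics/w13.png

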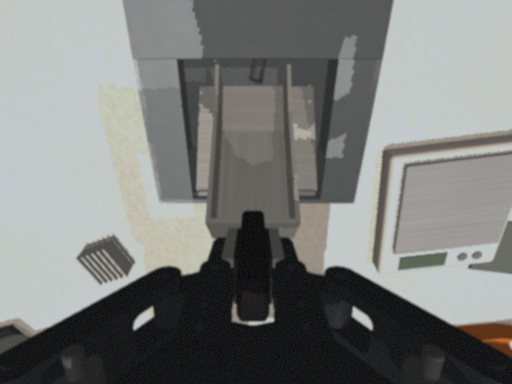

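```bash
python3 -m pendant '[[[0,0,0,0,0,0],[0,0,0,0,0,0],[0,0,0,0,0,0],[0,0,0,0,0,0]]]' 1
python3 - <<'E'
from h import *
import pickle
c=imaging.camera("wrist"); pickle.dump(c,open("w14.pkl","wb")); crop(c,120,20,270,210,2.9,"w14.png")
im=cv2.imread("pics/w14.png"); cv2.imwrite("pics/w14.png",cv2.convertScaleAbs(im,alpha=1.8))
t=imaging.camera("top"); crop(t,110,70,200,150,4,"t14.png"); im=cv2.imread("pics/t14.png"); cv2.imwrite("pics/t14.png",cv2.convertScaleAbs(im,alpha=2))
o,p,R=pose(); print(inbox(lip(p,R)),o["wrist_force"])
E
```

```text
time_s: 20.98
eef_pos: [0.6042, 0.2815, 0.2328]
eef_rot: [0.013, 0.987, 0.112, -0.114]
wrist_force: [1.7, 0.1, -1.5]
opening: 0.161
[ 0.06632203  0.00354815 -0.05957767] [ 0.73311791  0.17532901 -0.4540983 ]
```

View pics/w14.png

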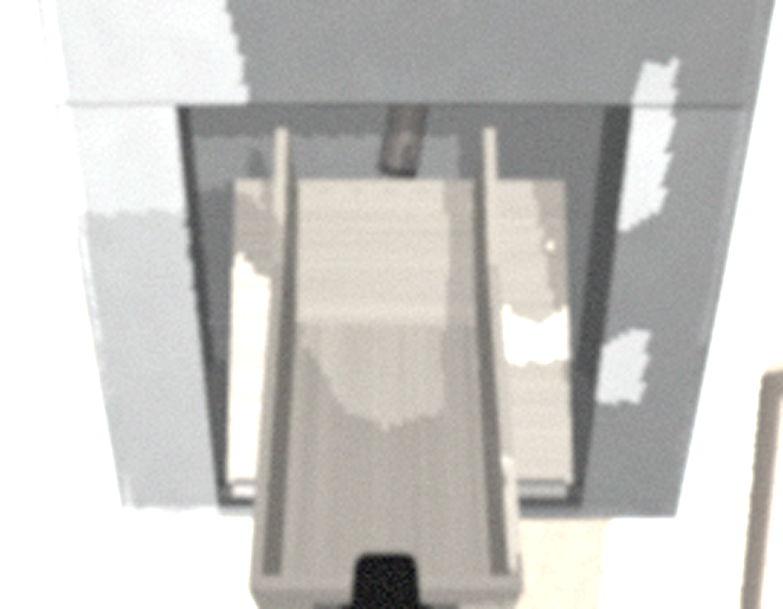

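View pics/t14.png

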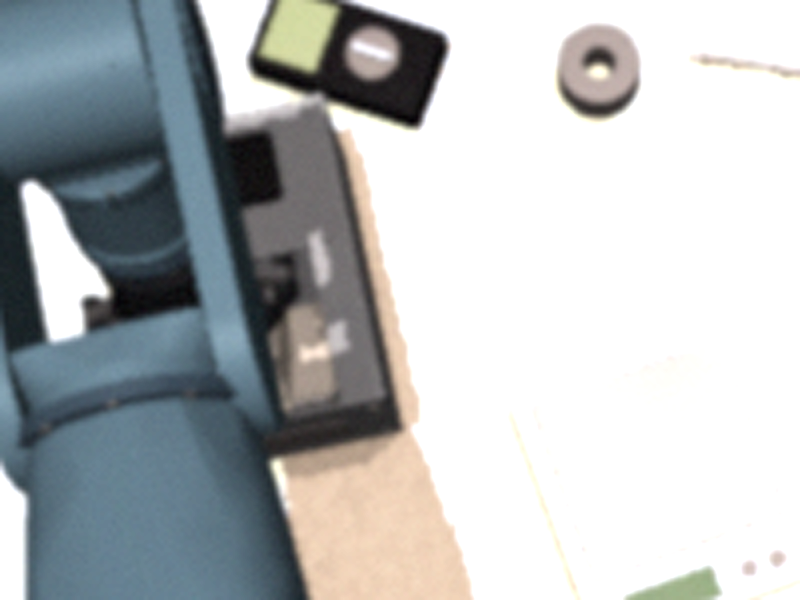

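```bash
python3 - <<'E'
from h import *
import pickle
c=pickle.load(open("w14.pkl","rb"))
uv=[(398/2.9+120,170/2.9+20),(405/2.9+120,108/2.9+20)]
o,d=ray(c,uv); print("cam",o)
for z in (.011,.04): 
    X=onz(c,uv,z); print(z,[inbox(x).round(3) for x in X],np.linalg.norm(X[0]-o))
crop(c,180,40,90,50,8,"w14c.png"); im=cv2.imread("pics/w14c.png"); cv2.imwrite("pics/w14c.png",cv2.convertScaleAbs(im,alpha=2.2))
E
```

```text
cam [0.70103069 0.3045919  0.35581276]
0.011 [array([ 0.077, -0.001, -0.129]), array([ 0.099, -0.003, -0.129])] 0.3470150455782485
0.04 [array([ 0.08, -0.  , -0.1 ]), array([ 0.101, -0.002, -0.1  ])] 0.3178298255420546
```

View pics/w14c.png

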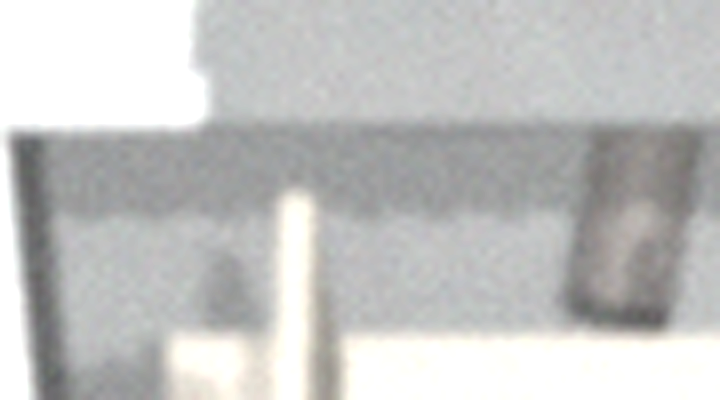

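```bash
python3 - <<'E'
from h import *
o,p,R=pose(); print(alpha(R), o["time_s"])
go(p+[0,0,.1],R)
P,Q=tcp_for(.0663,20,.05); go(P,Q); print(P)
E
```

```text
57.92319089864792 21.075
shift [-0.114 -0.    -0.487] turn [0. 0. 0.]
shift [-0.457  0.011 -0.132] turn [-0.0005  0.2107  0.0028]
[0.52386706 0.2606796  0.27926833]
```

```bash
python3 -m pendant '[[[0,0,0,0,0,0],[-0.01,0,-0.04,0,0,0],[-0.02,0,-0.08,0,0,0],[-0.02,0,-0.1,0,0,0],[-0.02,0,-0.1,0,0,0],[-0.02,0,-0.1,0,0,0],[-0.02,0,-0.09,0,0,0],[0,0,0,0,0,0]]]' 1
python3 - <<'E'
from h import *
o,p,R=pose(); print(p,inbox(lip(p,R)),alpha(R),o["wrist_force"].round(1))
P,Q=tcp_for(.0663,2,.06); go(P,Q); print(P)
c=imaging.camera("scene"); crop(c,250,80,220,170,3.5,"s15.png")
c=imaging.camera("wrist"); cv2.imwrite("pics/w15.png",c["pixels"])
E
```

```text
time_s: 22.08
eef_pos: [0.6051, 0.2817, 0.3451]
eef_rot: [0.013, 0.987, 0.112, -0.115]
wrist_force: [-0.3, -0.9, -2.6]
opening: 0.157
[0.60513848 0.281705   0.34511038] [0.06691641 0.00364099 0.05285087] 58.04505922648218 [-0.3 -0.9 -2.6]
shift [-0.394  0.011  0.614] turn [-0.001   0.3114  0.0028]
[0.50328223 0.25615373 0.24380348]
```

View pics/s15.png

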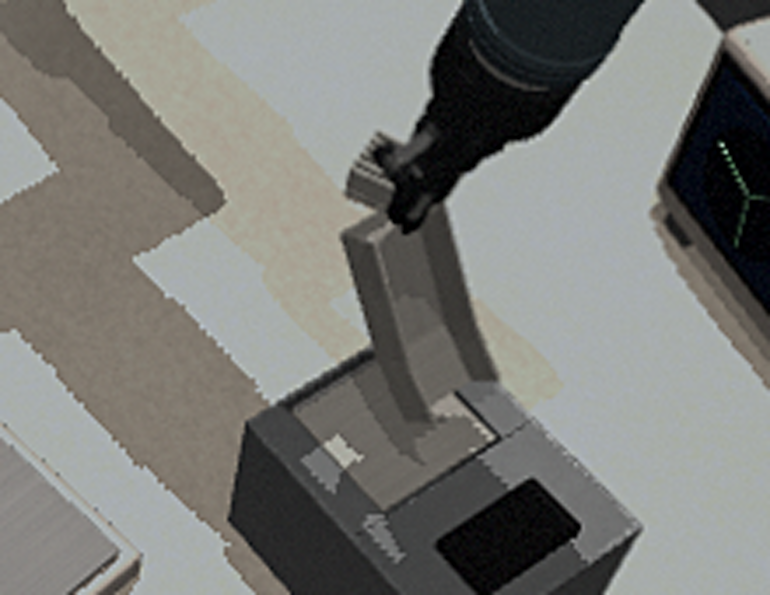

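View pics/w15.png

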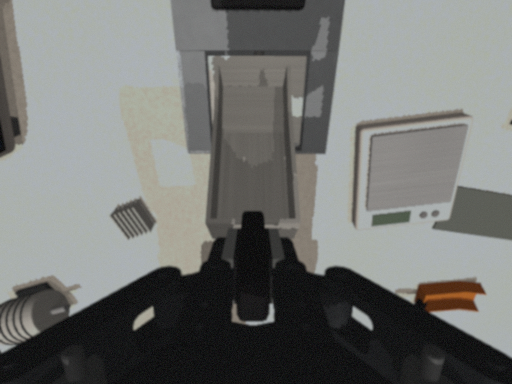

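```bash
python3 -m pendant '[[[-0.05,0,0,0,0.044,0],[-0.05,0,0,0,0.044,0],[-0.05,0,0,0,0.044,0],[-0.05,0,0,0,0.044,0],[-0.05,0,0,0,0.044,0],[-0.05,0,0,0,0.044,0],[-0.05,0,0,0,0.044,0],[0,0,0,0,0,0]]]' 1
python3 - <<'E'
from h import *
o,p,R=pose(); print(p,inbox(lip(p,R)),alpha(R),o["q"].round(2))
go([.5235,-.0092,.25],Rd(4.3,44.7))
E
```

```text
time_s: 23.18
eef_pos: [0.5292, 0.2633, 0.3077]
eef_rot: [-0.039, 0.929, 0.105, 0.351]
wrist_force: [-0.1, -0.6, -3.0]
opening: 0.156
[0.52918413 0.26331861 0.30766225] [0.09211311 0.00268587 0.12042467] 3.281299278130475 [ 0.28 -0.27  2.04 -0.06  0.64  1.66]
shift [-0.44   1.322 -0.002] turn [-0.0324  0.0182  0.035 ]
```

```bash
python3 -m pendant '[[[-0.02,0.05,0,-0.003,0.002,0.003],[-0.04,0.1,0,-0.003,0.002,0.003],[-0.045,0.14,0,-0.003,0.002,0.004],[-0.045,0.14,0,-0.003,0.002,0.004],[-0.045,0.14,0,-0.003,0.002,0.004],[-0.045,0.14,0,-0.003,0.002,0.004],[-0.045,0.14,0,-0.004,0.002,0.004],[-0.045,0.14,0,-0.004,0.002,0.004],[-0.045,0.14,0,-0.003,0.002,0.004],[-0.04,0.12,0,-0.003,0,0.002],[-0.02,0.05,0,0,0,0],[0,0,0,0,0,0]]]' 1
python3 - <<'E'
from h import *
o,p,R=pose(); print(p,alpha(R),o["q"].round(2))
go([.5235,-.0092,.25],Rd(4.3,44.7)); go([.5235,-.0092,.1],Rd(4.3,44.7))
E
```

```text
time_s: 24.68
eef_pos: [0.5225, -0.021, 0.2699]
eef_rot: [-0.011, 0.923, 0.031, 0.384]
wrist_force: [0.4, -0.4, -3.3]
opening: 0.155
[ 0.52247461 -0.0209566   0.26988571] -0.478601184918997 [-0.52 -0.49  2.3   0.63  0.73  0.63]
shift [-0.064 -0.059  0.076] turn [ 0.0026 -0.0027 -0.0012]
shift [-0.596 -0.061  0.605] turn [ 0.0026 -0.0027 -0.0012]
```

```bash
python3 -m pendant '[[[-0.05,-0.02,0.05,0.0026,-0.0027,-0.001],[-0.09,-0.02,0.09,0,0,0],[-0.1,-0.01,0.1,0,0,0],[-0.1,-0.01,0.1,0,0,0],[-0.1,0,0.1,0,0,0],[-0.08,0,0.08,0,0,0],[-0.03,0,0.03,0,0,0],[0,0,0,0,0,0]]]' 1
python3 - <<'E'
from h import *
o,p,R=pose(); print(p,alpha(R),o["q"].round(2),R.round(3))
go([.5235,-.0092,.0925],Rd(4.3,44.7))
c=imaging.camera("scene"); crop(c,130,90,220,170,3.5,"s16.png")
E
```

```text
time_s: 25.68
eef_pos: [0.5234, -0.0051, 0.109]
eef_rot: [-0.015, 0.925, 0.039, 0.378]
wrist_force: [-0.5, -0.6, -1.8]
opening: 0.156
[ 0.5233677  -0.00509842  0.1089557 ] 0.2627200309172334 [-0.48 -0.09  2.41  1.26  0.4  -0.09] [[ 0.711  0.084  0.698]
 [ 0.062 -0.996  0.058]
 [ 0.7    0.002 -0.714]]
shift [-0.058  0.02   0.058] turn [-0.0017  0.0015  0.0026]
```

View pics/s16.png

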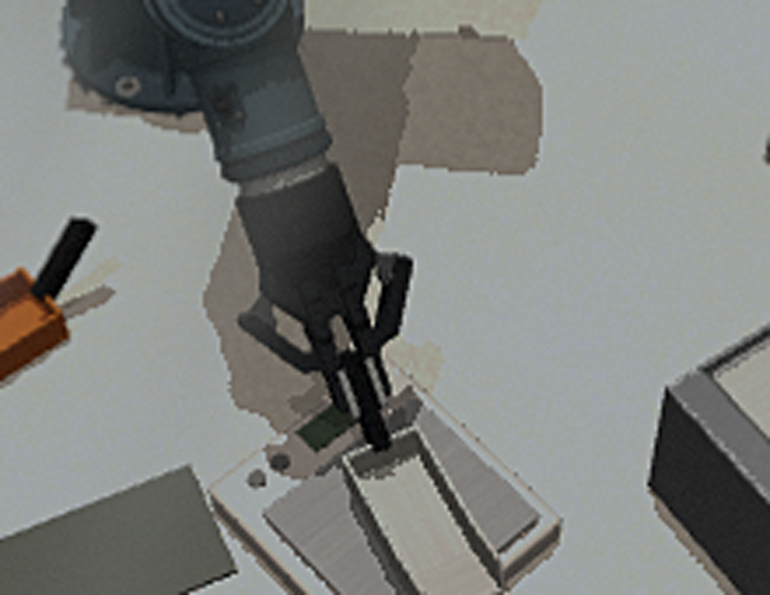

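```bash
python3 -m pendant '[[[-0.025,0.01,0.025,-0.0017,0.0015,0],[-0.02,0.01,0.02,0,0,0],[-0.01,0,0.01,0,0,0],[0,0,0,0,0,0],[0,0,0,0,0,0]]]' 1
python3 - <<'E'
from h import *
o,p,R=pose(); print(p,alpha(R),o["wrist_force"].round(1),R.round(3))
go([.5235,-.0092,.092],Rd(4.3,44.7))
E
```

```text
time_s: 26.35
eef_pos: [0.5265, -0.0092, 0.0967]
eef_rot: [-0.011, 0.923, 0.041, 0.383]
wrist_force: [-0.6, -1.1, -2.2]
opening: 0.158
[ 0.52647481 -0.00921945  0.09674843] -0.3019440323765395 [-0.6 -1.1 -2.2] [[ 0.704  0.083  0.705]
 [ 0.066 -0.996  0.052]
 [ 0.707  0.01  -0.707]]
shift [-0.027 -0.002  0.006] turn [ 0.0004 -0.0017  0.0042]
```

```bash
python3 -m pendant '[[[-0.014,0,0.014,0,-0.0015,0.001],[-0.008,0,0.008,0,0,0],[0,0,0,0,0,0],[0,0,0,0,0,0]]]' 1
python3 - <<'E'
from h import *
o,p,R=pose(); print(p,alpha(R),o["wrist_force"].round(1))
go([.5235,-.0092,.092],Rd(4.3,44.7))
E
```

```text
time_s: 26.85
eef_pos: [0.5267, -0.0093, 0.0906]
eef_rot: [-0.012, 0.924, 0.039, 0.381]
wrist_force: [0.1, -0.6, -2.5]
opening: 0.157
[ 0.52671474 -0.00932996  0.09056437] -0.05166366330297563 [ 0.1 -0.6 -2.5]
shift [-0.006 -0.002 -0.016] turn [ 0.0005 -0.0003  0.0033]
```

```bash
python3 -m pendant '[[[-0.006,0,0.006,0,0,0],[0,0,0,0,0,0],[0,0,0,0,0,0]]]' 1
python3 - <<'E'
from h import *
o,p,R=pose(); print(p,alpha(R),o["wrist_force"].round(1),o["torque"].round(2))
c=imaging.camera("scene"); crop(c,150,140,160,130,4.8,"s17.png")
E
```

```text
time_s: 27.22
eef_pos: [0.5276, -0.0095, 0.0899]
eef_rot: [-0.012, 0.923, 0.039, 0.382]
wrist_force: [-0.9, 0.2, -1.5]
opening: 0.157
[ 0.52761147 -0.00950584  0.08985776] -0.18669166098703244 [-0.9  0.2 -1.5] [-0.03  0.74  0.02]
```

View pics/s17.png

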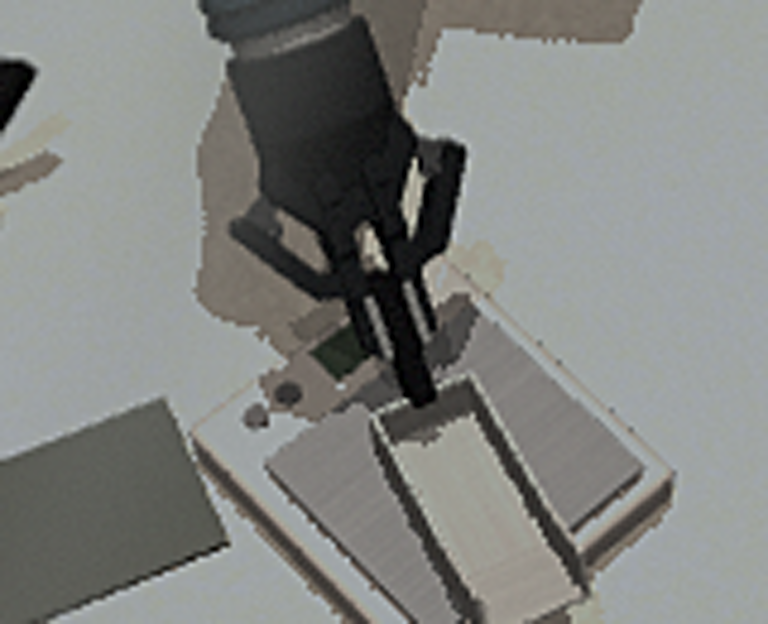

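```bash
python3 -m pendant '[[[-0.008,0,0.006,0,0,0],[0,0,0,0,0,0],[0,0,0,0,0,0]]]' 1
python3 - <<'E'
from h import *
o,p,R=pose(); print(p,alpha(R),o["wrist_force"].round(1),o["torque"].round(2))
E
```

```text
time_s: 27.65
eef_pos: [0.5289, -0.0098, 0.0897]
eef_rot: [-0.012, 0.923, 0.039, 0.384]
wrist_force: [-0.3, 0.5, -1.3]
opening: 0.156
[ 0.52889214 -0.00976245  0.08971374] -0.4243839158895755 [-0.3  0.5 -1.3] [0.07 0.63 0.02]
```

```bash
python3 -m pendant '[[[0,0,0,0,0,0],[0,0,0,0,0,0],[0,0,0,0,0,0],[0,0,0,0,0,0],[0,0,0,0,0,0],[0,0,0,0,0,0]]]' 0
python3 - <<'E'
from h import *
o,p,R=pose(); print(p,o["wrist_force"].round(1),o["opening"])
c=imaging.camera("scene"); crop(c,150,140,160,130,4.8,"s18.png")
c=imaging.camera("wrist"); cv2.imwrite("pics/w18.png",c["pixels"])
E
```

```text
time_s: 28.4
eef_pos: [0.5293, -0.0102, 0.09]
eef_rot: [-0.011, 0.923, 0.039, 0.384]
wrist_force: [-0.8, 0.2, 0.6]
opening: 1.001
[ 0.52929257 -0.01015389  0.09003025] [-0.8  0.2  0.6] 1.0006907626364177
```

View pics/w18.png

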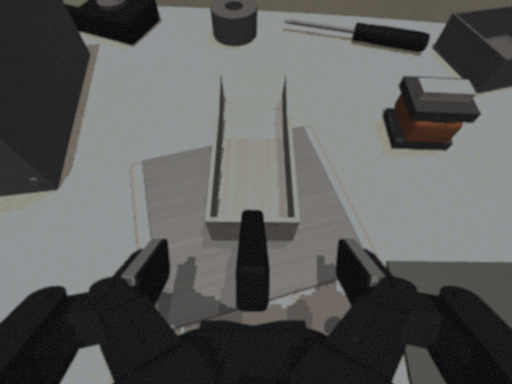

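View pics/s18.png

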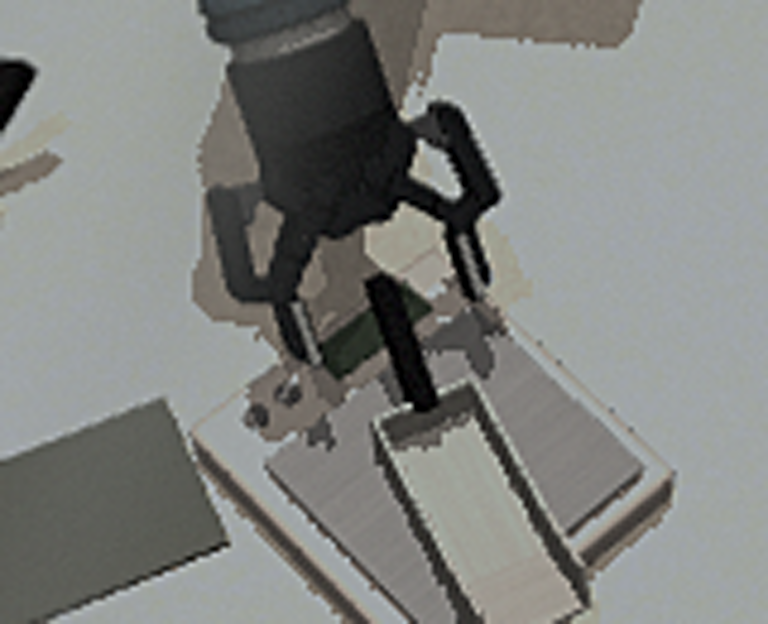

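```bash
python3 -m pendant '[[[0.04,0,-0.05,0,0,0],[0.08,0,-0.1,0,0,0],[0.1,0,-0.12,0,0,0],[0.1,0,-0.12,0,0,0],[0.1,0,-0.12,0,0,0],[0.1,0,-0.12,0,0,0],[0.05,0,-0.05,0,-0.05,0],[0.05,0,-0.05,0,-0.05,0],[0.05,0,-0.05,0,-0.05,0],[0.05,0,0,0,-0.05,0],[0.05,0,0,0,-0.05,0],[0,0,0,0,0,0]]]' 0
python3 - <<'E'
from h import *
import pickle
o,p,R=pose(); print(p,R.round(3))
c=imaging.camera("wrist"); cv2.imwrite("pics/w19.png",c["pixels"]); pickle.dump(c,open("w19.pkl","wb"))
crop(c,130,20,220,210,2.8,"w19c.png"); im=cv2.imread("pics/w19c.png"); cv2.imwrite("pics/w19c.png",cv2.convertScaleAbs(im,alpha=1.5))
c=imaging.camera("scene"); cv2.imwrite("pics/s19.png",c["pixels"])
c=imaging.camera("top"); cv2.imwrite("pics/t19.png",c["pixels"])
E
```

```text
time_s: 30.0
eef_pos: [0.5369, -0.008, 0.3029]
eef_rot: [0.006, 0.999, 0.037, -0.013]
wrist_force: [0.2, 1.0, -0.5]
opening: 1.003
[ 0.53693105 -0.00802402  0.3028748 ] [[ 0.997  0.073 -0.026]
 [ 0.073 -0.997 -0.013]
 [-0.027  0.011 -1.   ]]
```

View pics/w19.png

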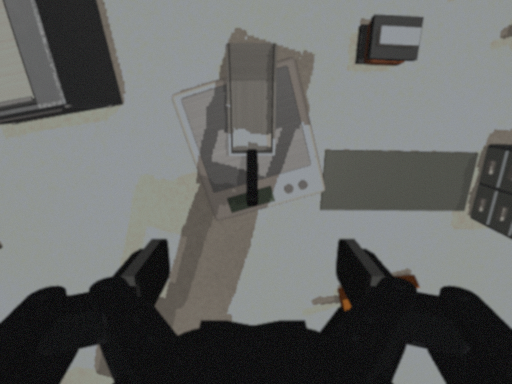

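View pics/w19c.png

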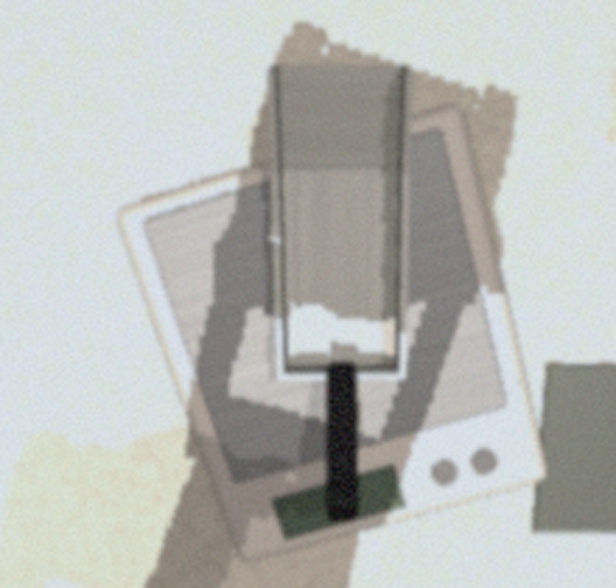

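View pics/s19.png

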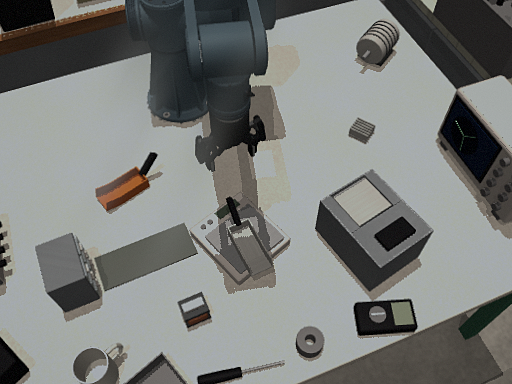

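View pics/t19.png

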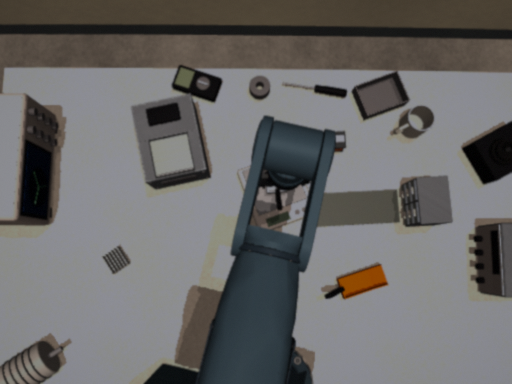

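```bash
python3 - <<'E'
from h import *
import pickle
np.set_printoptions(precision=4,suppress=True)
c=pickle.load(open("w19.pkl","rb"))
T=lambda p:[((a+.5)/2.8-.5+130,(b+.5)/2.8-.5+20) for a,b in p]
pan=onz(c,T([(145,220),(438,126),(508,405),(233,482)]),.042); print("pan",pan.mean(0))
b=onz(c,T([(276,378),(408,377)]),.076); f=onz(c,T([(270,67),(408,67)]),.0865); k=onz(c,T([(283,168),(397,168)]),.045)
print(b,np.linalg.norm(b[1]-b[0]),np.linalg.norm(f[1]-f[0]),np.linalg.norm((k.mean(0)-b.mean(0))[:2]))
u=(f.mean(0)-b.mean(0))[:2]; u/=np.linalg.norm(u); print(np.linalg.norm((f.mean(0)-b.mean(0))[:2]),"centres",b.mean(0)[:2]+.05*u,k.mean(0)[:2]-.045*u)
E
```

```text
pan [ 0.5757 -0.0004  0.042 ]
[[ 0.5477  0.0233  0.076 ]
 [ 0.5526 -0.0382  0.076 ]] 0.06171975608074686 0.056574549032500414 0.09445555396378001
0.12980021011851414 centres [ 0.6    -0.0034] [ 0.5995 -0.0037]
```

```bash
python3 - <<'E'
from h import *
c=imaging.camera("scene"); crop(c,185,190,110,100,6,"s20.png")
crop(c,310,160,130,130,4.5,"s21.png")
E
```

```text
(no output)
```

View pics/s20.png

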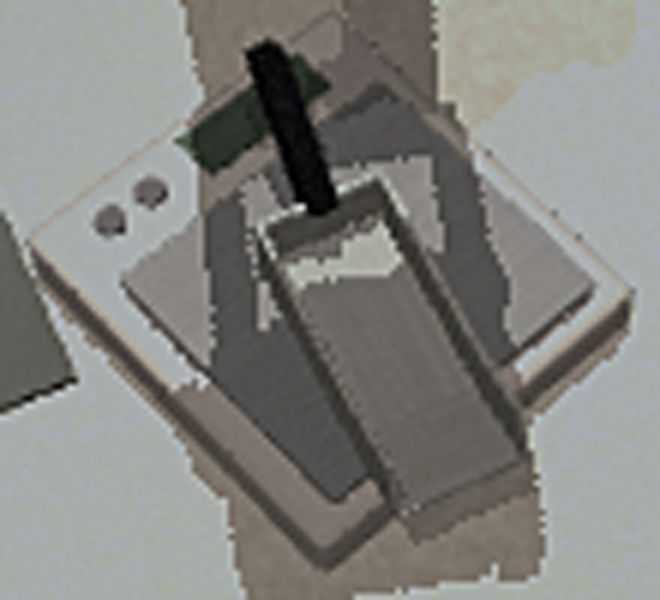

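View pics/s21.png

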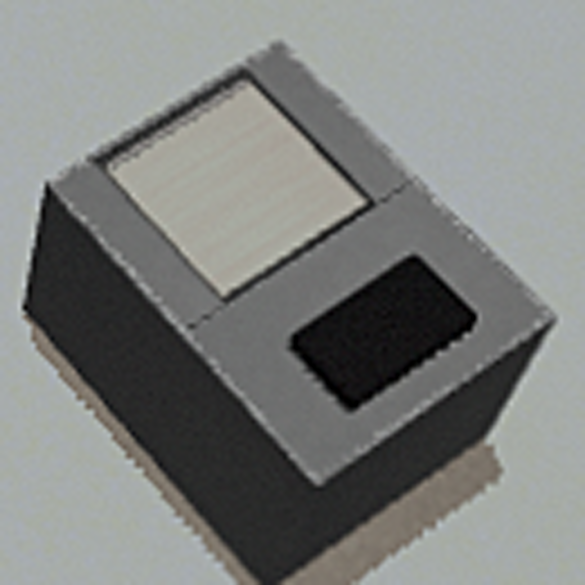

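```bash
python3 - <<'E'
from bench import ctrl
print(ctrl.hand_in())
E
```

```text
the job is handed in; nothing more can be done
None
```

I finished the job and handed it in at about 30 s of the 72 s allowed. `hand_in` reports no verdict, so the points below are my own last checks.

- **First weighing:** I took the tray from above across its walls and set it on the pan with all three cells in it. Its centre was about 14 mm from the pan's middle when I let go.
- **Tipping:** I took the tray again by its handle with the gripper tilted and pushed the flap open with the lip, to about 0.7–0.8 rad as worked out from the lip depth. I tipped it to about 58° and held the flap open about 0.8 s more. The tray was empty, with nothing left on the flap.
- **Cells in the box:** The wrist camera showed only one cell on the box floor. The other two must have gone further in under the lid, because they were in neither the tray nor on the flap, but I could not see them.
- **End state:** The flap looks shut. The empty tray stands let go on the pan, its centre about 24 mm from the middle (the limit is 45 mm). It looks level in the pictures, but I did not measure the angle separately. The gripper is about 0.3 m up and clear of everything, and nothing else on the bench appears to have moved.
- **Disagreements:**
  - On the last set-down the tray slid about 6 mm forward on the pan and touched down about 2 mm lower on the tool than when I gripped it, so it probably shifted slightly in the grip.
  - The last wrist picture gave a tray width of 61.7 mm against the stated 60 mm, which I put down to picking the edge in pixels.

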